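Make up a denture flask on the press plate

TASK

Make up the flask on the blue press plate: set the brass base squarely in the middle of the plate, put the open ring over the mould so that it sits flush and square on the base, then put the blue lid flush and square on the ring, one after another in that order. Last, lay the round clamp bar along the lid so that it rests centred in both blue saddles without rolling off. Leave the red lid where it lies, and let go of everything.

Things in the scene. Friction and masses are not known exactly. Their poses are not given: they have to be found in the camera images.
- plate_blue: press plate with a BLUE painted border and a dark steel panel (104 x 64 mm) in the middle, 120 x 84 x 12 mm, fixed to the bench, flat on top. Origin: centre of its underside (its top is 12 mm above); x along the 120 mm side, y along the 84 mm side, z up.
- plate_red: the other press plate, fixed, same size, shape and axes, with a RED border; not used in this job.
- flask_base: lower part of the flask: brass block 100 x 60 mm, 28 mm high to its flat rim, with a thin blue stripe on its long sides; amid its top a green mould 56 x 22 mm (x, y) with a white arch stands 10 mm above the rim. About 0.6 kg. Origin: centre of the underside; x along the 100 mm side, y along the 60 mm side, z up.
- flask_ring: middle part of the flask: rectangular brass frame, open top and bottom, outside 100 x 60 mm, 26 mm high, walls 8 mm thick (opening 84 x 44 mm, goes over the green mould), thin blue stripe on its long sides. About 0.35 kg. Origin: centre of its underside, in the opening; x along the 100 mm side, y along the 60 mm side, z up. Either way round is the same.
- lid_blue: brass lid slab 100 x 60 x 14 mm, flat below, blue panel on top; two blue V saddles on it at x = +36 and -36 mm, each 10 mm long in x, sides at 45 degrees, V bottom at slab top on the centre line, 28 mm wide mouth, 14 mm tall. 0.35 kg. Bar axis when seated: 25 mm above underside. Origin: centre of underside; x along 100 mm side, y along 60 mm, z up.
- lid_red: brass lid slab 100 x 60 x 14 mm, flat below, red panel on top; two red V saddles on it at x = +36 and -36 mm, each 10 mm long in x, sides at 45 degrees, V bottom at slab top on the centre line, 28 mm wide mouth, 14 mm tall. Another flask's; leave it alone. Origin: centre of underside; x along 100 mm side, y along 60 mm, z up.
- bar: round clamp bar: plain bright metal cylinder, 16 mm in diameter, 110 mm long, with two narrow black bands near its middle, lying on the bench and free to roll. About 0.17 kg. Origin: its middle, on its axis (8 mm above the bench); x along its length; its y and z turn as it rolls.
Mind the look-alikes: they are no part of the job. There is more than one size of the bar; the one meant has the size given above. What is shaped like the flask_base but turquoise is not meant.

How it is judged (in metres and radians):
On the way, in this order (a step that is already met when the one before it is completed fails the run):
1. the base stands on the blue plate, let go (z of flask_base in the frame of plate_blue between 0.009 and 0.015 m and horizontal distance between flask_base and plate_blue below 0.012 m and angle between the x axis of flask_base and the x axis of plate_blue, either way round below 0.2 rad and angle between flask_base's own z axis and vertical below 0.06 rad and contact force between flask_base and the fingers below 0.05 N), for 0.2 s.
2. the ring sits on the base, let go (z of flask_base in the frame of plate_blue between 0.009 and 0.015 m and horizontal distance between flask_base and plate_blue below 0.012 m and angle between the x axis of flask_base and the x axis of plate_blue, either way round below 0.2 rad and angle between each of flask_base, flask_ring's own z axis and vertical below 0.06 rad and z of flask_ring in the frame of flask_base between 0.025 and 0.031 m and horizontal distance between flask_ring and flask_base below 0.008 m and angle between the x axis of flask_ring and the x axis of flask_base, either way round below 0.15 rad and contact force between flask_ring and the fingers below 0.05 N), for 0.2 s.
3. the blue lid lies on the ring, let go (z of flask_base in the frame of plate_blue between 0.009 and 0.015 m and horizontal distance between flask_base and plate_blue below 0.012 m and angle between the x axis of flask_base and the x axis of plate_blue, either way round below 0.2 rad and angle between each of flask_base, flask_ring, lid_blue's own z axis and vertical below 0.06 rad and z of flask_ring in the frame of flask_base between 0.025 and 0.031 m and horizontal distance between flask_ring and flask_base below 0.008 m and angle between the x axis of flask_ring and the x axis of flask_base, either way round below 0.15 rad and z of lid_blue in the frame of flask_ring between 0.023 and 0.029 m and horizontal distance between lid_blue and flask_ring below 0.008 m and angle between the x axis of lid_blue and the x axis of flask_ring, either way round below 0.15 rad and contact force between lid_blue and the fingers below 0.05 N), for 0.2 s.
4. the bar lies in both saddles of the blue lid, let go (z of flask_base in the frame of plate_blue between 0.009 and 0.015 m and horizontal distance between flask_base and plate_blue below 0.012 m and angle between the x axis of flask_base and the x axis of plate_blue, either way round below 0.2 rad and angle between each of flask_base, flask_ring, lid_blue's own z axis and vertical below 0.06 rad and z of flask_ring in the frame of flask_base between 0.025 and 0.031 m and horizontal distance between flask_ring and flask_base below 0.008 m and angle between the x axis of flask_ring and the x axis of flask_base, either way round below 0.15 rad and z of lid_blue in the frame of flask_ring between 0.023 and 0.029 m and horizontal distance between lid_blue and flask_ring below 0.008 m and angle between the x axis of lid_blue and the x axis of flask_ring, either way round below 0.15 rad and z of bar in the frame of lid_blue between 0.0215 and 0.029 m and x of bar in the frame of lid_blue between -0.013 and 0.013 m and y of bar in the frame of lid_blue between -0.005 and 0.005 m and angle between the x axis of bar and the x axis of lid_blue, either way round below 0.1 rad and contact force between bar and the fingers below 0.05 N), for 0.2 s.
At the end, for the whole second after the job is handed in: Base flat on the blue plate (12 mm, 0.2 rad); ring flat on base and blue lid flat on ring (each 8 mm, 0.15 rad); bar in both saddles of the blue lid (13 mm along, 5 mm across, 0.1 rad); all released and at rest; red lid not moved over 15 mm (z of flask_base in the frame of plate_blue between 0.009 and 0.015 m and horizontal distance between flask_base and plate_blue below 0.012 m and angle between the x axis of flask_base and the x axis of plate_blue, either way round below 0.2 rad and angle between each of flask_base, flask_ring, lid_blue's own z axis and vertical below 0.06 rad and z of flask_ring in the frame of flask_base between 0.025 and 0.031 m and horizontal distance between flask_ring and flask_base below 0.008 m and angle between the x axis of flask_ring and the x axis of flask_base, either way round below 0.15 rad and z of lid_blue in the frame of flask_ring between 0.023 and 0.029 m and horizontal distance between lid_blue and flask_ring below 0.008 m and angle between the x axis of lid_blue and the x axis of flask_ring, either way round below 0.15 rad and z of bar in the frame of lid_blue between 0.0215 and 0.029 m and x of bar in the frame of lid_blue between -0.013 and 0.013 m and y of bar in the frame of lid_blue between -0.005 and 0.005 m and angle between the x axis of bar and the x axis of lid_blue, either way round below 0.1 rad and linear speed of each of flask_base, flask_ring, lid_blue, bar below 0.02 m/s and angular speed of each of flask_base, flask_ring, lid_blue, bar below 0.15 rad/s); the robot touches nothing.
It fails at once if the red lid is moved by more than 15 mm (distance of lid_red from where it was at the start of the episode above 0.015 m).
It also fails if it takes over 120 s, if anything falls off the work surface, if the arm or the gripper's body presses on something with over 40 N, if the wrist force passes 120 N, or if a joint passes its speed limit or range.

ROBOT

A 6-joint arm with a two-finger parallel gripper is mounted at the origin on the work surface. World frame = base frame: x ahead of the robot, y to its left, z up, the work surface at z = 0. Lengths are in m, angles in degrees, forces in N, time in s.
With the tool pointing down it reaches from about 0.225 to 0.725 m from the base axis. Payload 3.1 kg.
Tool frame: the origin (TCP) lies midway between the tips of the shut fingers; the grasp point (between the pads) lies 19 mm behind it; z points along the fingers, y is the direction in which the jaws open and shut (so a half turn about z gives the same grasp; the last joint's range is limited). The gripper opens to 85 mm and grips with 20 to 120 N. Pads are 22 mm wide; open, the fingers measure 114 mm over their backs; the gripper's body (76 mm by 85 mm) begins 54 mm behind the grasp point. The pads swing forward as they close: fully open they stand 13 mm farther back than shut.
Start: joints at [67.105, 2.75, 5.684, 92.934, 0, 82.678], TCP at [0.141, 0.506, 0.231] pointing down, gripper open.
Joint ranges: [-166.93, 166.93], [-56.73, 111.36], [-69.38, 81.34], [-121.58, 131.49], [-85.45, 84.26], [-180, 180]. Speed limits (degrees/s): [159.86, 159.86, 180, 180, 180, 180].

INTERFACE

Orientations are given as [roll, pitch, yaw] about the fixed x, y, z axes, in that order (R = Rz(yaw) Ry(pitch) Rx(roll)).
In Python, from rig import env gives the robot as it stands.
- The arm moves only by the shell command python3 -m handwheel 'ROWS' [FORCE]. ROWS is JSON, a list of rows, each an object of numbers: "grip": the gripper command: -1 is shut, 1 is fully open, values between are in proportion; "tx", "ty", "tz": the shift along the tool's x, y, z in mm; "wx", "wy", "wz": the turn, a rotation vector about the tool's x, y, z in rad. A call has 1 to 20 rows; each row shifts and turns the commanded pose from where the row before left it, along the tool's axes as they then stand; what a row does not reach is not made up. A row lasts 1/10 s, in which the tool goes at most 50 mm and 8.59 degrees, less where a joint would pass 70% of its speed; a pose out of reach is approached as far as the arm can. A call with a gripper value outside its range is refused whole. The fingers move at their own pace and stop on an object; FORCE is the grip in N (left out, the last holds). Time passes only in rows, so rows that do not move let the fingers close. It gives the time, the measured TCP pose, the force and the opening at its end, in the units of the state.
- env.sense(): the state, without advancing time (a new reading comes with each control period).
- env.get_image(name): name is "scene" or "top"; returns a dict with "image" (400x640x3 uint8, red, green, blue), "fx", "fy", "cx", "cy" (pixels), "D" ([k1, k2, p1, p2, k3] as OpenCV has them; the pictures are not rectified), "pose" (4x4, takes a point from camera to world coordinates). Camera axes: x right, y up, looking along -z (the intrinsics and any distortion apply to the point x, -y, -z); pixel columns grow to the right and rows downward; lengths in m; the calibration is good to about 2 mm. A picture is of the moment at which its call begins. There is no depth.
- env.finish_job(): hands the job in, once; it reports no verdict.
The state is a dict: "clock": time; "q": joint angles; "qd": joint speeds; "joint_torque": joint torques, N m; "eef_pos": TCP position; "tcp_rot": TCP orientation; "contact_force": force on the tool from outside, world axes, zero at the start; "wrist_torque": the same for the moment, N m; "width": finger opening in m.
Only numpy, scipy, OpenCV 4.12 (cv2) and the standard library are available. Lean on these libraries where they do the work, as an engineer would, in place of code of your own. Each camera call takes 0.05 s, during which the arm holds its last target. There are 200 camera calls.

## Working session

There is one attempt and no reset: what is moved stays moved. The work goes in short steps, Python scripts to look and compute and a shell command to move; the robot and the scene stay as the last step left them, time stands still between calls to the robot, and variables do not carry over. Pictures are saved under pics/ and viewed, about 12 in all and at most 16, crops included, and the job is handed in when it is done.

```bash
mkdir -p pics; ls
python3 - <<'E'
from rig import env
import cv2
s=env.sense(); print(s)
for n in("scene","top"):
    d=env.get_image(n); cv2.imwrite(f"pics/{n}0.png",d["image"][:,:,::-1]); print(n,d["fx"],d["fy"],d["cx"],d["cy"],d["D"],d["pose"])
E
```

```text
pics
{'clock': 0.0, 'q': array([6.71050994e+01, 2.79252839e+00, 5.59147692e+00, 9.29327091e+01,
       3.64457383e-04, 8.26773514e+01]), 'qd': array([ 0.02270984,  0.06039762, -0.00765291,  0.14262539,  0.00107032,
       -0.02010248]), 'joint_torque': array([ 8.29055189e-04, -3.38771188e+01,  3.20020473e+01,  1.99561153e-02,
       -2.21650944e-04, -1.04651699e-05]), 'eef_pos': array([0.1407132 , 0.50516357, 0.23011927]), 'tcp_rot': array([-1.79867377e+02, -1.74101417e-02,  1.64427727e+02]), 'contact_force': array([-0.04457074,  0.28302367, -0.07064228]), 'wrist_torque': array([-0.02114063,  0.05141465,  0.05573752]), 'width': 0.08533177079434803}
scene 480.8095043772679 480.8095043772679 314.72868047786227 200.44012477592221 [-0.07347817  0.          0.          0.          0.        ] [[-0.41593411 -0.71530897  0.56154421  1.28280178]
 [ 0.90934407 -0.32062674  0.26512612  0.31170899]
 [-0.009601    0.62091189  0.78382157  1.16870701]
 [ 0.          0.          0.          1.        ]]
top 470.04444375771567 470.04444375771567 308.75262397215397 201.32811139434716 [0.0443269 0.        0.        0.        0.       ] [[ 0.01561393  0.98876175 -0.14868227  0.27792502]
 [-0.99974292  0.01788326  0.01393822 -0.05079275]
 [ 0.0164405   0.14842642  0.98878679  1.30602036]
 [ 0.          0.          0.          1.        ]]
```

View pics/scene0.png

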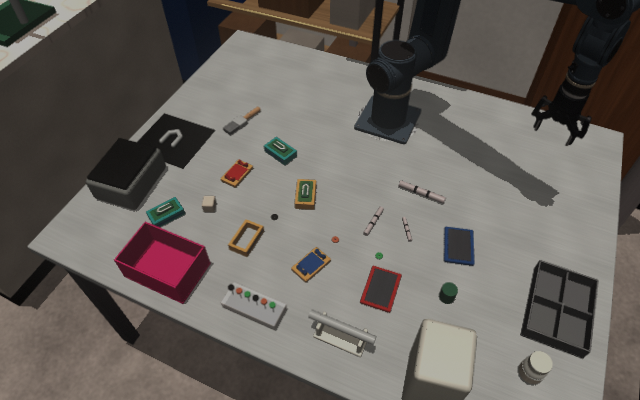

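View pics/top0.png

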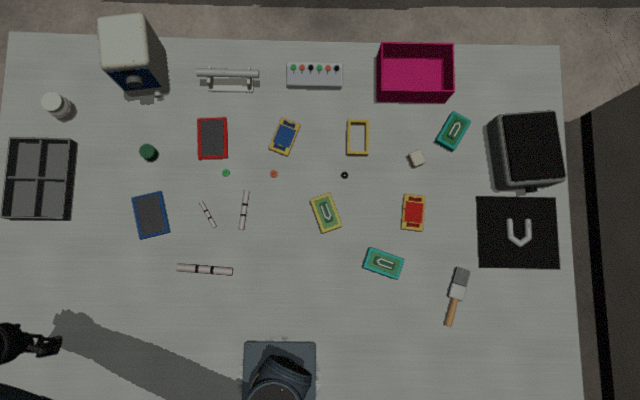

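Candidates in the top view:
- **Blue plate:** (151,215). The red plate is at (212,138).
- **Base:** brass at (325,213). The turquoise ones at (383,262) and (452,130) aren't meant.
- **Ring:** (357,137).
- **Lids:** blue at (284,137), red at (413,212).
- **Bars:** (208,214), (244,210) and (205,269). I'll tell these apart by length.

```bash
cat > h.py <<'E'
import numpy as np, cv2
from rig import env
def cam(n):
    d=env.get_image(n); d["image"]=np.ascontiguousarray(d["image"]); return d
def K(d): return np.array([[d["fx"],0,d["cx"]],[0,d["fy"],d["cy"]],[0,0,1.]])
F=np.diag([1,-1,-1.])
def proj(d,p):
    R=F@d["pose"][:3,:3].T; t=-R@d["pose"][:3,3]
    return cv2.projectPoints(np.array(p,float).reshape(-1,1,3),cv2.Rodrigues(R)[0],t,K(d),np.array(d["D"]))[0][:,0]
def px2w(d,p,z):
    u=cv2.undistortPoints(np.array(p,float).reshape(-1,1,2),K(d),np.array(d["D"]))[:,0]
    r=np.c_[u,np.ones(len(u))]@F@d["pose"][:3,:3].T; o=d["pose"][:3,3]
    return (o+r*((z-o[2])/r[:,2])[:,None])[:,:2]
def ortho(d,z,c,half,s=0.0005):
    "view of plane z round c: rows -> -x, cols -> -y (as top camera)"
    n=int(half/s); a=(np.arange(2*n)-n)*s
    Y,X=np.meshgrid(c[1]-a,c[0]-a)
    m=proj(d,np.c_[X.ravel(),Y.ravel(),np.full(X.size,z)]).reshape(2*n,2*n,2).astype(np.float32)
    return cv2.remap(d["image"],m[...,0],m[...,1],cv2.INTER_CUBIC)
def rect(d,z,c,half,lo,hi,s=0.0005):
    im=ortho(d,z,c,half,s); h=cv2.cvtColor(im,cv2.COLOR_RGB2HSV)
    m=cv2.inRange(h,np.array(lo),np.array(hi)); m=cv2.morphologyEx(m,cv2.MORPH_CLOSE,np.ones((9,9)))
    cs=cv2.findContours(m,cv2.RETR_EXTERNAL,cv2.CHAIN_APPROX_NONE)[0]
    b=cv2.boxPoints(cv2.minAreaRect(max(cs,key=cv2.contourArea)))
    n=half/s; w=np.c_[c[0]-(b[:,1]-n)*s,c[1]-(b[:,0]-n)*s]
    e1,e2=w[1]-w[0],w[2]-w[1]; l=e1 if np.linalg.norm(e1)>np.linalg.norm(e2) else e2
    ang=np.degrees(np.arctan2(l[1],l[0]))%180
    return w.mean(0),ang,sorted([np.linalg.norm(e1)*1e3,np.linalg.norm(e2)*1e3])
E
python3 - <<'E'
from h import *
T=cam("top");S=cam("scene")
O={"plate":((151,215),.012),"base":((325,213),.028),"ring":((357,137),.026),"lid":((284,137),.014),"redlid":((413,212),.014),"redplate":((212,138),.012),"barS":((208,214),.008),"barM":((244,210),.008),"barL":((205,269),.008)}
rows=[]
for k,(p,z) in O.items():
    c=px2w(T,[p],z)[0]; 
    rows.append(np.hstack([cv2.resize(ortho(d,z,c,.075),(200,200)) for d in (T,S)])); print(k,c.round(4))
    for n in rows[-1:]: cv2.putText(n,k,(5,15),0,.5,(255,0,0),1)
g=np.vstack([np.hstack(rows[i:i+2]) for i in (0,2,4)]); cv2.imwrite("pics/obj.png",g[:,:,::-1])
b=np.hstack(rows[6:8]);b=np.vstack([b,np.hstack([rows[8],rows[5]])]);cv2.imwrite("pics/bars.png",b[:,:,::-1])
E
```

```text
plate [0.4268 0.3631]
base [ 0.4386 -0.1138]
ring [ 0.6558 -0.2017]
lid [0.6552 0.004 ]
redlid [ 0.4475 -0.3587]
redplate [0.6484 0.207 ]
barS [0.4326 0.209 ]
barM [0.4455 0.1103]
barL [0.2822 0.2098]
```

View pics/obj.png

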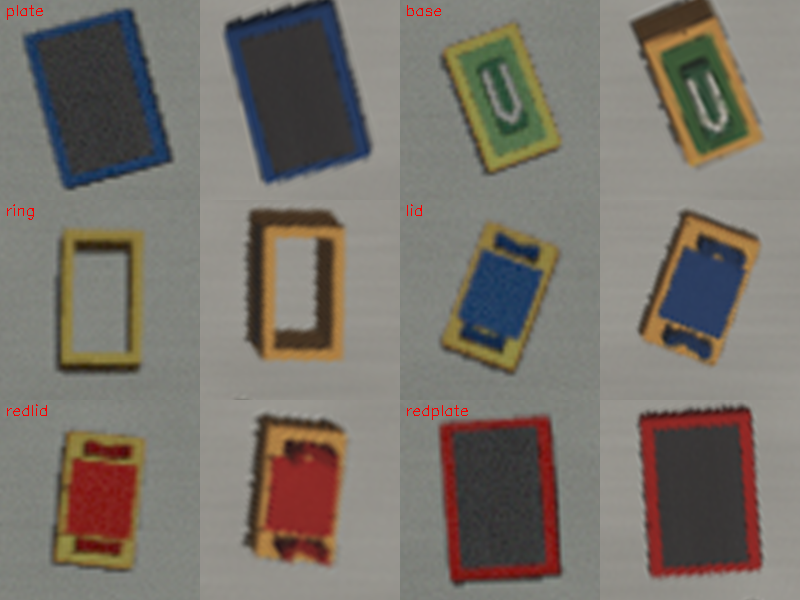

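View pics/bars.png

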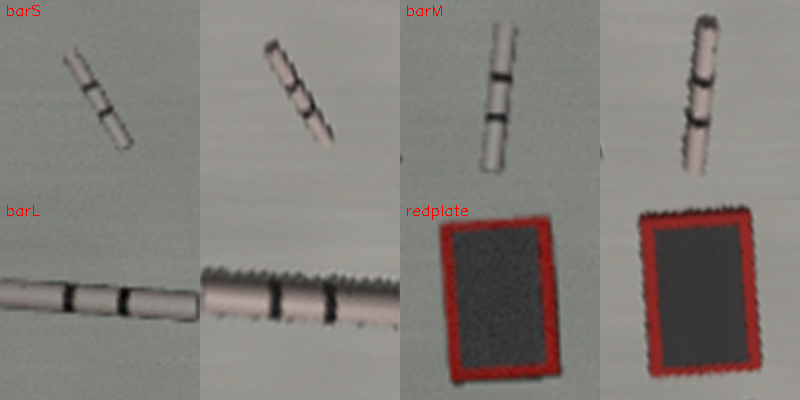

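The middle bar at (244,210) measures about 150 px × 0.75 mm ≈ 112 mm long. The other two are about 80 mm and over 150 mm, so this is the 110 mm bar. The crops also confirm the blue plate, brass base, ring and blue lid. Next I'll fit their poses.

Run:
```python
from h import *
Cs={"plate":((.4268,.3631),.012,[100,110,60],[125,255,255]),"base":((.4386,-.1138),.028,[10,90,120],[38,255,255]),"ring":((.6558,-.2017),.026,[10,90,120],[38,255,255]),"lid":((.6552,.004),.014,[10,90,120],[38,255,255])}
D={n:cam(n) for n in("top","scene")}
for k,(c,z,lo,hi) in Cs.items():
    for n,d in D.items():
        w,a,l=rect(d,z,c,.08,lo,hi); print(k,n,w.round(4),round(a,1),np.round(l,1))
c=(.4475,.112)
for n,d in D.items():
    im=ortho(d,.014 if 0 else .016,c,.035); g=im.max(2)
    m=cv2.morphologyEx((g<60).astype(np.uint8),cv2.MORPH_OPEN,np.ones((3,3)))
    nn,_,st,ce=cv2.connectedComponentsWithStats(m)
    print(n,[(int(st[i,4]),np.round([c[0]-(ce[i][1]-70)*.0005,c[1]-(ce[i][0]-70)*.0005],4)) for i in range(1,nn) if st[i,4]>20])
```

```text
plate top [0.4279 0.3651] 15.0 [ 82.2 117.9]
plate scene [0.4326 0.3649] 14.3 [ 81.9 119.2]
base top [ 0.441  -0.1157] 21.0 [58.6 98.7]
base scene [ 0.4446 -0.1164] 20.2 [ 59.8 100.2]
ring top [ 0.6587 -0.2034] 178.7 [59.6 99.2]
ring scene [ 0.6608 -0.2043] 179.1 [ 60.6 100.9]
lid top [0.6588 0.0037] 159.0 [59.5 98.3]
lid scene [0.6623 0.003 ] 159.2 [59.3 99.9]
top [(259, array([0.4613, 0.1082])), (210, array([0.4315, 0.1116]))]
scene [(239, array([0.4649, 0.1119])), (266, array([0.4356, 0.1148]))]
```

Averaging the two cameras gives these poses (x, y in m, long-axis angle):

| Part | x | y | Angle |
|---|---|---|---|
| Plate | .430 | .365 | 14.7° |
| Base | .443 | -.116 | 20.6° |
| Ring | .660 | -.204 | 179° |
| Lid | .6605 | .003 | 159° |
| Bar | .448 | .111 | 174° |

Next I'll write a helper that works out the moves.

```bash
cat > go.py <<'E'
import sys, numpy as np
from rig import env
from scipy.spatial.transform import Rotation as Ro
x,y,z,yaw=map(float,sys.argv[1:5])
s=env.sense(); R0=Ro.from_euler("xyz",s["tcp_rot"],degrees=True); R1=Ro.from_euler("xyz",[180,0,yaw],degrees=True)
print("t",round(s["clock"],2),"pos",s["eef_pos"].round(4),"rot",s["tcp_rot"].round(2),"w",round(s["width"],4),"F",s["contact_force"].round(2))
d=np.array([x,y,z])-s["eef_pos"]
print("turn",(R0.inv()*R1).as_rotvec().round(3),"then shift mm",(R1.inv().apply(d)*1e3).round(1),"| shift w/o turn",(R0.inv().apply(d)*1e3).round(1))
E
python3 go.py .443 -.116 .2 200.6
```

```text
t 0.3 pos [0.1409 0.5055 0.2309] rot [-1.7995e+02 -1.0000e-02  1.6443e+02] w 0.0855 F [0.29 0.86 0.22]
turn [-0.001 -0.    -0.631] then shift mm [ -64.1 -688.1   30.9] | shift w/o turn [-457.9 -517.6   31.3]
```

```bash
python3 -m handwheel '[{"grip":1,"wz":-0.126},{"grip":1,"wz":-0.126},{"grip":1,"wz":-0.126},{"grip":1,"wz":-0.126},{"grip":1,"wz":-0.127},{"grip":1,"tx":-4,"ty":-20},{"grip":1,"tx":-4,"ty":-40},{"grip":1,"tx":-4,"ty":-40},{"grip":1,"tx":-4,"ty":-40}]'; python3 go.py .443 -.116 .2 200.6
```

```text
t 0.3 pos [0.1409 0.5055 0.2309] rot [-1.7995e+02 -1.0000e-02  1.6443e+02] w 0.0855 F [0.29 0.86 0.22]
turn [-0.001 -0.    -0.631] then shift mm [ -64.1 -688.1   30.9] | shift w/o turn [-457.9 -517.6   31.3]$[0]: bad value
```

```bash
python3 -m handwheel '[{"grip":1.0,"tx":0,"ty":0,"tz":0,"wx":0,"wy":0,"wz":-0.126}]'; python3 -m handwheel --help | head -30
```

```text
clock: 0.4
eef_pos: [0.1409, 0.5056, 0.2311]
tcp_rot: [-180.0, -0.0, 171.8]
contact_force: [-0.1, 0.3, 0.4]
width: 0.0854invalid input: not JSON, or not a number
```

```bash
python3 -m handwheel '[{"grip":1,"tx":0,"ty":0,"tz":0,"wx":0,"wy":0,"wz":-0.126}]'; echo; python3 -m handwheel '[{"grip":1.0,"wz":-0.126}]'
```

```text
clock: 0.5
eef_pos: [0.1409, 0.5056, 0.2312]
tcp_rot: [-180.0, -0.0, 179.2]
contact_force: [-1.0, -0.3, 0.0]
width: 0.0857
$[0]: bad value
```

Every key has to be in each row.

```bash
python3 -m handwheel '[{"grip":1,"tx":0,"ty":0,"tz":0,"wx":0,"wy":0,"wz":-0.126},{"grip":1,"tx":0,"ty":0,"tz":0,"wx":0,"wy":0,"wz":-0.126},{"grip":1,"tx":0,"ty":0,"tz":0,"wx":0,"wy":0,"wz":-0.126},{"grip":1,"tx":-2,"ty":-20,"tz":0,"wx":0,"wy":0,"wz":0},{"grip":1,"tx":-4,"ty":-40,"tz":0,"wx":0,"wy":0,"wz":0},{"grip":1,"tx":-4,"ty":-40,"tz":0,"wx":0,"wy":0,"wz":0},{"grip":1,"tx":-4,"ty":-40,"tz":0,"wx":0,"wy":0,"wz":0},{"grip":1,"tx":-4,"ty":-40,"tz":0,"wx":0,"wy":0,"wz":0},{"grip":1,"tx":-4,"ty":-40,"tz":0,"wx":0,"wy":0,"wz":0},{"grip":1,"tx":-4,"ty":-40,"tz":0,"wx":0,"wy":0,"wz":0},{"grip":1,"tx":-4,"ty":-40,"tz":0,"wx":0,"wy":0,"wz":0},{"grip":1,"tx":-4,"ty":-40,"tz":0,"wx":0,"wy":0,"wz":0},{"grip":1,"tx":-4,"ty":-40,"tz":0,"wx":0,"wy":0,"wz":0},{"grip":1,"tx":-4,"ty":-40,"tz":0,"wx":0,"wy":0,"wz":0},{"grip":1,"tx":-4,"ty":-40,"tz":0,"wx":0,"wy":0,"wz":0},{"grip":1,"tx":-4,"ty":-40,"tz":0,"wx":0,"wy":0,"wz":0},{"grip":1,"tx":-4,"ty":-40,"tz":0,"wx":0,"wy":0,"wz":0},{"grip":1,"tx":-4,"ty":-40,"tz":0,"wx":0,"wy":0,"wz":0},{"grip":1,"tx":-4,"ty":-40,"tz":0,"wx":0,"wy":0,"wz":0},{"grip":1,"tx":-4,"ty":-40,"tz":0,"wx":0,"wy":0,"wz":0}]'; python3 go.py .443 -.116 .05 200.6
```

```text
clock: 2.5
eef_pos: [0.4346, -0.091, 0.2314]
tcp_rot: [-180.0, 0.0, -159.5]
contact_force: [-0.4, 1.0, 0.9]
width: 0.0855
t 2.5 pos [ 0.4346 -0.091   0.2314] rot [-1.7999e+02  3.0000e-02 -1.5951e+02] w 0.0855 F [-0.39  1.01  0.91]
turn [-0.     0.001 -0.002] then shift mm [  1.  -26.4 181.4] | shift w/o turn [  1.  -26.4 181.4]
```

```bash
python3 -m handwheel '[{"grip":1,"tx":1,"ty":-26,"tz":20,"wx":0,"wy":0,"wz":0},{"grip":1,"tx":0,"ty":0,"tz":40,"wx":0,"wy":0,"wz":0},{"grip":1,"tx":0,"ty":0,"tz":40,"wx":0,"wy":0,"wz":0},{"grip":1,"tx":0,"ty":0,"tz":40,"wx":0,"wy":0,"wz":0},{"grip":1,"tx":0,"ty":0,"tz":20,"wx":0,"wy":0,"wz":0},{"grip":1,"tx":0,"ty":0,"tz":0,"wx":0,"wy":0,"wz":0}]'; python3 go.py .443 -.116 0 200.6
python3 - <<'E'
from h import *
ims=[]
for n in("top","scene"):
    d=cam(n); p=proj(d,[[.443,-.116,.03]])[0].astype(int); im=d["image"][max(0,p[1]-60):p[1]+60,p[0]-75:p[0]+75]; ims.append(cv2.resize(im,(400,320),interpolation=cv2.INTER_CUBIC)); print(p)
cv2.imwrite("pics/g1.png",np.hstack(ims)[:,:,::-1])
E
```

```text
clock: 3.1
eef_pos: [0.4389, -0.1126, 0.0672]
tcp_rot: [179.7, -0.4, -159.5]
contact_force: [0.0, -0.1, 0.5]
width: 0.0854
t 3.1 pos [ 0.4389 -0.1126  0.0672] rot [ 179.67   -0.36 -159.48] w 0.0854 F [ 0.05 -0.09  0.5 ]
turn [ 0.006 -0.006 -0.001] then shift mm [-2.6 -4.6 67.2] | shift w/o turn [-3.  -5.  67.1]
[325 211]
[305 190]
```

View pics/g1.png

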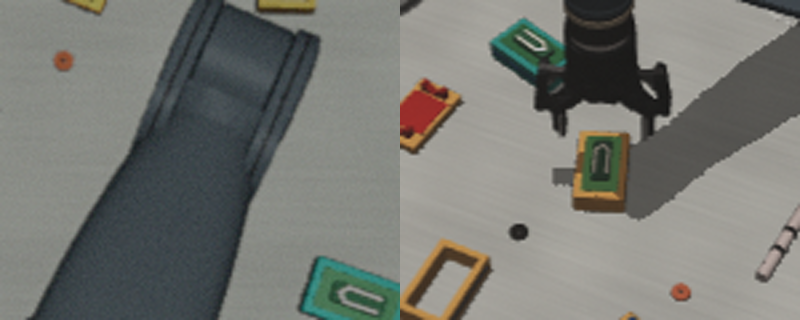

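The scene crop shows the open fingers at (560,125) and (648,125), either side of the base at (600,170), well aligned. I'll check the settled pose before going down.

```bash
python3 -m handwheel '[{"grip":1,"tx":0,"ty":0,"tz":0,"wx":0,"wy":0,"wz":0}]'; python3 go.py .443 -.116 0 200.6
```

```text
clock: 3.3
eef_pos: [0.4439, -0.1146, 0.0735]
tcp_rot: [-179.8, 0.2, -159.5]
contact_force: [0.1, 0.2, 0.6]
width: 0.0857
t 3.3 pos [ 0.4439 -0.1146  0.0735] rot [-1.7985e+02  1.6000e-01 -1.5947e+02] w 0.0857 F [0.08 0.23 0.59]
turn [-0.003  0.003 -0.001] then shift mm [ 1.3 -1.  73.5] | shift w/o turn [ 1.5 -0.8 73.5]
```

```bash
python3 -m handwheel '[{"grip":1,"tx":0,"ty":-1,"tz":15,"wx":0,"wy":0,"wz":0},{"grip":1,"tx":0,"ty":0,"tz":15,"wx":0,"wy":0,"wz":0},{"grip":1,"tx":0,"ty":0,"tz":15,"wx":0,"wy":0,"wz":0},{"grip":1,"tx":0,"ty":0,"tz":15,"wx":0,"wy":0,"wz":0},{"grip":1,"tx":0,"ty":0,"tz":13,"wx":0,"wy":0,"wz":0},{"grip":1,"tx":0,"ty":0,"tz":0,"wx":0,"wy":0,"wz":0},{"grip":1,"tx":0,"ty":0,"tz":0,"wx":0,"wy":0,"wz":0}]'; python3 go.py .443 -.116 0 200.6
```

```text
clock: 4.0
eef_pos: [0.4433, -0.1151, -0.0009]
tcp_rot: [-180.0, 0.0, -159.5]
contact_force: [0.1, -0.1, 0.2]
width: 0.0853
t 4.0 pos [ 0.4433 -0.1151 -0.0009] rot [-1.7996e+02  4.0000e-02 -1.5947e+02] w 0.0853 F [ 0.07 -0.09  0.22]
turn [-0.001  0.001 -0.001] then shift mm [ 0.6 -0.7 -0.9] | shift w/o turn [ 0.6 -0.7 -0.9]
```

Close with 60 N, then lift a little.

```bash
python3 -m handwheel '[{"grip":-1,"tx":0,"ty":0,"tz":0,"wx":0,"wy":0,"wz":0},{"grip":-1,"tx":0,"ty":0,"tz":0,"wx":0,"wy":0,"wz":0},{"grip":-1,"tx":0,"ty":0,"tz":0,"wx":0,"wy":0,"wz":0},{"grip":-1,"tx":0,"ty":0,"tz":0,"wx":0,"wy":0,"wz":0},{"grip":-1,"tx":0,"ty":0,"tz":0,"wx":0,"wy":0,"wz":0},{"grip":-1,"tx":0,"ty":0,"tz":0,"wx":0,"wy":0,"wz":0},{"grip":-1,"tx":0,"ty":0,"tz":0,"wx":0,"wy":0,"wz":0},{"grip":-1,"tx":0,"ty":0,"tz":0,"wx":0,"wy":0,"wz":0}]' 60; python3 go.py .443 -.116 0 200.6
python3 -m handwheel '[{"grip":-1,"tx":0,"ty":0,"tz":-10,"wx":0,"wy":0,"wz":0},{"grip":-1,"tx":0,"ty":0,"tz":-20,"wx":0,"wy":0,"wz":0},{"grip":-1,"tx":0,"ty":0,"tz":-20,"wx":0,"wy":0,"wz":0},{"grip":-1,"tx":0,"ty":0,"tz":-20,"wx":0,"wy":0,"wz":0},{"grip":-1,"tx":0,"ty":0,"tz":-20,"wx":0,"wy":0,"wz":0},{"grip":-1,"tx":0,"ty":0,"tz":0,"wx":0,"wy":0,"wz":0},{"grip":-1,"tx":0,"ty":0,"tz":0,"wx":0,"wy":0,"wz":0}]'; python3 go.py .430 .365 .1 194.7
```

```text
clock: 4.8
eef_pos: [0.4443, -0.1159, 0.0001]
tcp_rot: [-179.8, 0.1, -159.5]
contact_force: [-0.0, -1.5, 6.1]
width: 0.059
t 4.8 pos [ 4.443e-01 -1.159e-01  1.000e-04] rot [-1.7982e+02  1.3000e-01 -1.5948e+02] w 0.059 F [-0.05 -1.54  6.09]
turn [-0.003  0.002 -0.001] then shift mm [1.2 0.4 0.1] | shift w/o turn [1.2 0.4 0.1]
clock: 5.5
eef_pos: [0.4417, -0.1143, 0.087]
tcp_rot: [179.9, -0.1, -159.5]
contact_force: [-0.6, 0.5, -7.2]
width: 0.059
t 5.5 pos [ 0.4417 -0.1143  0.087 ] rot [ 1.7989e+02 -9.0000e-02 -1.5948e+02] w 0.059 F [-0.63  0.45 -7.23]
turn [ 0.002 -0.002  0.102] then shift mm [-110.3  466.6  -13. ] | shift w/o turn [-157.1  453.   -12.4]
```

```bash
python3 -m handwheel '[{"grip":-1,"tx":0,"ty":0,"tz":-5,"wx":0,"wy":0,"wz":0.051},{"grip":-1,"tx":0,"ty":0,"tz":-5,"wx":0,"wy":0,"wz":0.051},{"grip":-1,"tx":-5,"ty":20,"tz":0,"wx":0,"wy":0,"wz":0},{"grip":-1,"tx":-9,"ty":38,"tz":0,"wx":0,"wy":0,"wz":0},{"grip":-1,"tx":-9,"ty":38,"tz":0,"wx":0,"wy":0,"wz":0},{"grip":-1,"tx":-9,"ty":38,"tz":0,"wx":0,"wy":0,"wz":0},{"grip":-1,"tx":-9,"ty":38,"tz":0,"wx":0,"wy":0,"wz":0},{"grip":-1,"tx":-9,"ty":38,"tz":0,"wx":0,"wy":0,"wz":0},{"grip":-1,"tx":-9,"ty":38,"tz":0,"wx":0,"wy":0,"wz":0},{"grip":-1,"tx":-9,"ty":38,"tz":0,"wx":0,"wy":0,"wz":0},{"grip":-1,"tx":-9,"ty":38,"tz":0,"wx":0,"wy":0,"wz":0},{"grip":-1,"tx":-9,"ty":38,"tz":0,"wx":0,"wy":0,"wz":0},{"grip":-1,"tx":-9,"ty":38,"tz":0,"wx":0,"wy":0,"wz":0},{"grip":-1,"tx":-9,"ty":38,"tz":0,"wx":0,"wy":0,"wz":0},{"grip":-1,"tx":-6,"ty":28,"tz":0,"wx":0,"wy":0,"wz":0},{"grip":-1,"tx":0,"ty":0,"tz":0,"wx":0,"wy":0,"wz":0},{"grip":-1,"tx":0,"ty":0,"tz":0,"wx":0,"wy":0,"wz":0},{"grip":-1,"tx":0,"ty":0,"tz":0,"wx":0,"wy":0,"wz":0}]'; python3 go.py .430 .365 .0125 194.7
python3 - <<'E'
from h import *
d=cam("scene"); p=proj(d,[[.43,.365,.03]])[0].astype(int); im=d["image"][p[1]-70:p[1]+50,p[0]-80:p[0]+80]; print(p)
cv2.imwrite("pics/p1.png",cv2.resize(im,(640,480),interpolation=cv2.INTER_CUBIC)[:,:,::-1])
E
```

```text
clock: 7.3
eef_pos: [0.4298, 0.3623, 0.0963]
tcp_rot: [-179.9, -0.2, -165.4]
contact_force: [0.5, 0.4, -6.9]
width: 0.0588
t 7.3 pos [0.4298 0.3623 0.0963] rot [-179.89   -0.23 -165.35] w 0.0588 F [ 0.5   0.45 -6.93]
turn [-0.002 -0.004 -0.001] then shift mm [-0.8  2.6 83.8] | shift w/o turn [-1.2  2.8 83.7]
[460 240]
```

View pics/p1.png

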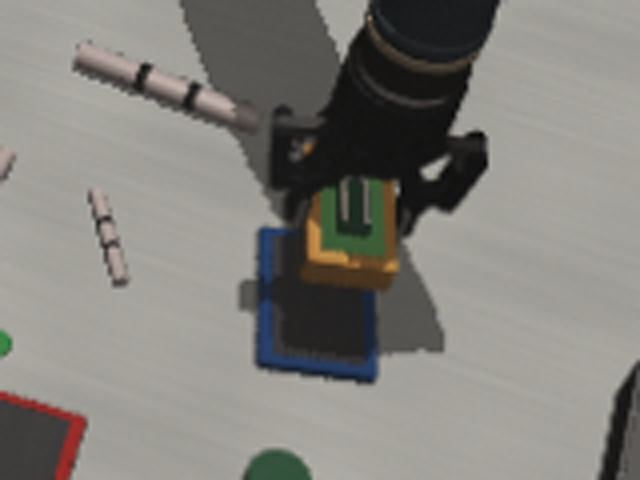

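The crop shows the base (350,235) held level over the plate (318,305). I'll lower it now, going slower near the end.

```bash
python3 -m handwheel '[{"grip":-1,"tx":0,"ty":2.5,"tz":15,"wx":0,"wy":0,"wz":0},{"grip":-1,"tx":0,"ty":0,"tz":20,"wx":0,"wy":0,"wz":0},{"grip":-1,"tx":0,"ty":0,"tz":20,"wx":0,"wy":0,"wz":0},{"grip":-1,"tx":0,"ty":0,"tz":15,"wx":0,"wy":0,"wz":0},{"grip":-1,"tx":0,"ty":0,"tz":5,"wx":0,"wy":0,"wz":0},{"grip":-1,"tx":0,"ty":0,"tz":3,"wx":0,"wy":0,"wz":0},{"grip":-1,"tx":0,"ty":0,"tz":0,"wx":0,"wy":0,"wz":0},{"grip":-1,"tx":0,"ty":0,"tz":0,"wx":0,"wy":0,"wz":0},{"grip":-1,"tx":0,"ty":0,"tz":0,"wx":0,"wy":0,"wz":0}]'; python3 go.py .430 .365 .0125 194.7
```

```text
clock: 8.25
eef_pos: [0.4313, 0.3668, 0.0216]
tcp_rot: [180.0, 0.1, -165.3]
contact_force: [0.3, -0.7, -5.7]
width: 0.0587
t 8.25 pos [0.4313 0.3668 0.0216] rot [ 1.7995e+02  1.4000e-01 -1.6532e+02] w 0.0587 F [ 0.3  -0.74 -5.68]
turn [ 0.001  0.002 -0.   ] then shift mm [ 1.7 -1.4  9.1] | shift w/o turn [ 1.7 -1.5  9.1]
```

```bash
python3 -m handwheel '[{"grip":-1,"tx":1,"ty":-1,"tz":3,"wx":0,"wy":0,"wz":0},{"grip":-1,"tx":0,"ty":0,"tz":3,"wx":0,"wy":0,"wz":0},{"grip":-1,"tx":0,"ty":0,"tz":2,"wx":0,"wy":0,"wz":0},{"grip":-1,"tx":0,"ty":0,"tz":0,"wx":0,"wy":0,"wz":0},{"grip":-1,"tx":0,"ty":0,"tz":0,"wx":0,"wy":0,"wz":0},{"grip":-1,"tx":0,"ty":0,"tz":0,"wx":0,"wy":0,"wz":0}]'; python3 go.py .430 .365 .0125 194.7
```

```text
clock: 8.85
eef_pos: [0.4296, 0.3649, 0.0122]
tcp_rot: [-180.0, -0.0, -165.3]
contact_force: [-1.1, 0.4, -5.6]
width: 0.0591
t 8.85 pos [0.4296 0.3649 0.0122] rot [-1.8000e+02 -1.0000e-02 -1.6532e+02] w 0.0591 F [-1.08  0.41 -5.6 ]
turn [-0. -0. -0.] then shift mm [-0.4 -0.1 -0.3] | shift w/o turn [-0.4 -0.1 -0.3]
```

```bash
python3 -m handwheel '[{"grip":-1,"tx":0,"ty":0,"tz":1,"wx":0,"wy":0,"wz":0},{"grip":-1,"tx":0,"ty":0,"tz":0,"wx":0,"wy":0,"wz":0},{"grip":-1,"tx":0,"ty":0,"tz":0,"wx":0,"wy":0,"wz":0}]'
```

```text
clock: 9.15
eef_pos: [0.4296, 0.365, 0.0121]
tcp_rot: [-180.0, 0.0, -165.3]
contact_force: [-4.1, -2.1, 1.2]
width: 0.0587
```

```bash
python3 -m handwheel '[{"grip":-1,"tx":0,"ty":0,"tz":1,"wx":0,"wy":0,"wz":0},{"grip":-1,"tx":0,"ty":0,"tz":0,"wx":0,"wy":0,"wz":0},{"grip":-1,"tx":0,"ty":0,"tz":0,"wx":0,"wy":0,"wz":0}]'
```

```text
clock: 9.45
eef_pos: [0.4296, 0.365, 0.0121]
tcp_rot: [-180.0, 0.0, -165.3]
contact_force: [-5.3, -2.6, 6.0]
width: 0.0586
```

Contact is confirmed. Open and rise.

```bash
python3 -m handwheel '[{"grip":-0.2,"tx":0,"ty":0,"tz":0,"wx":0,"wy":0,"wz":0},{"grip":1,"tx":0,"ty":0,"tz":0,"wx":0,"wy":0,"wz":0},{"grip":1,"tx":0,"ty":0,"tz":0,"wx":0,"wy":0,"wz":0},{"grip":1,"tx":0,"ty":0,"tz":0,"wx":0,"wy":0,"wz":0},{"grip":1,"tx":0,"ty":0,"tz":0,"wx":0,"wy":0,"wz":0},{"grip":1,"tx":0,"ty":0,"tz":0,"wx":0,"wy":0,"wz":0},{"grip":1,"tx":0,"ty":0,"tz":-10,"wx":0,"wy":0,"wz":0},{"grip":1,"tx":0,"ty":0,"tz":-20,"wx":0,"wy":0,"wz":0},{"grip":1,"tx":0,"ty":0,"tz":-20,"wx":0,"wy":0,"wz":0},{"grip":1,"tx":0,"ty":0,"tz":-25,"wx":0,"wy":0,"wz":0},{"grip":1,"tx":0,"ty":0,"tz":-25,"wx":0,"wy":0,"wz":0},{"grip":1,"tx":0,"ty":0,"tz":0,"wx":0,"wy":0,"wz":0}]'; python3 go.py .660 -.204 .1 179
```

```text
clock: 10.65
eef_pos: [0.4324, 0.3669, 0.1159]
tcp_rot: [179.8, 0.5, -165.3]
contact_force: [0.4, 0.3, 0.5]
width: 0.0856
t 10.65 pos [0.4324 0.3669 0.1159] rot [ 179.82    0.51 -165.31] w 0.0856 F [0.43 0.26 0.55]
turn [0.004 0.008 0.274] then shift mm [-237.5 -566.8   15.9] | shift w/o turn [ -75.2 -610.    14.7]
```

```bash
python3 -m handwheel '[{"grip":1,"tx":0,"ty":0,"tz":0,"wx":0,"wy":0,"wz":0.137},{"grip":1,"tx":0,"ty":0,"tz":0,"wx":0,"wy":0,"wz":0.137},{"grip":1,"tx":-8,"ty":-20,"tz":0,"wx":0,"wy":0,"wz":0},{"grip":1,"tx":-15,"ty":-36,"tz":0,"wx":0,"wy":0,"wz":0},{"grip":1,"tx":-15,"ty":-36,"tz":0,"wx":0,"wy":0,"wz":0},{"grip":1,"tx":-15,"ty":-36,"tz":0,"wx":0,"wy":0,"wz":0},{"grip":1,"tx":-15,"ty":-36,"tz":0,"wx":0,"wy":0,"wz":0},{"grip":1,"tx":-15,"ty":-36,"tz":0,"wx":0,"wy":0,"wz":0},{"grip":1,"tx":-15,"ty":-36,"tz":0,"wx":0,"wy":0,"wz":0},{"grip":1,"tx":-15,"ty":-36,"tz":0,"wx":0,"wy":0,"wz":0},{"grip":1,"tx":-15,"ty":-36,"tz":0,"wx":0,"wy":0,"wz":0},{"grip":1,"tx":-15,"ty":-36,"tz":0,"wx":0,"wy":0,"wz":0},{"grip":1,"tx":-15,"ty":-36,"tz":0,"wx":0,"wy":0,"wz":0},{"grip":1,"tx":-15,"ty":-36,"tz":0,"wx":0,"wy":0,"wz":0},{"grip":1,"tx":-15,"ty":-36,"tz":0,"wx":0,"wy":0,"wz":0},{"grip":1,"tx":-15,"ty":-36,"tz":0,"wx":0,"wy":0,"wz":0},{"grip":1,"tx":-15,"ty":-36,"tz":0,"wx":0,"wy":0,"wz":0},{"grip":1,"tx":-15,"ty":-36,"tz":0,"wx":0,"wy":0,"wz":0},{"grip":1,"tx":0,"ty":0,"tz":0,"wx":0,"wy":0,"wz":0},{"grip":1,"tx":0,"ty":0,"tz":0,"wx":0,"wy":0,"wz":0}]'; python3 go.py .660 -.204 0 179
python3 - <<'E'
from h import *
D={n:cam(n) for n in("top","scene")}
for k,(c,z,lo,hi) in {"plate":((.43,.365),.012,[100,110,60],[125,255,255]),"base":((.43,.365),.040,[10,90,120],[38,255,255])}.items():
    for n,d in D.items():
        w,a,l=rect(d,z,c,.08,lo,hi); print(k,n,w.round(4),round(a,1),np.round(l,1))
E
```

```text
clock: 12.65
eef_pos: [0.6521, -0.1998, 0.109]
tcp_rot: [179.9, -0.1, 178.9]
contact_force: [0.1, 0.8, -0.3]
width: 0.0854
t 12.65 pos [ 0.6521 -0.1998  0.109 ] rot [ 1.7993e+02 -1.0000e-01  1.7888e+02] w 0.0854 F [ 0.05  0.79 -0.31]
turn [ 0.001 -0.002 -0.002] then shift mm [ -7.9  -4.1 109. ] | shift w/o turn [ -8.1  -4.2 109. ]
plate top [0.4279 0.3649] 14.8 [ 81.8 118. ]
plate scene [0.4334 0.3651] 14.4 [ 81.8 118.9]
base top [0.4269 0.3659] 14.9 [59.7 99.1]
base scene [0.4306 0.3647] 14.8 [ 60.2 101.1]
```

The base sits within about 2 mm and 0.5° of the plate centre. Now down to the ring.

```bash
python3 -m handwheel '[{"grip":1,"tx":-8,"ty":-4,"tz":15,"wx":0,"wy":0,"wz":0},{"grip":1,"tx":0,"ty":0,"tz":15,"wx":0,"wy":0,"wz":0},{"grip":1,"tx":0,"ty":0,"tz":15,"wx":0,"wy":0,"wz":0},{"grip":1,"tx":0,"ty":0,"tz":15,"wx":0,"wy":0,"wz":0},{"grip":1,"tx":0,"ty":0,"tz":0,"wx":0,"wy":0,"wz":0},{"grip":1,"tx":0,"ty":0,"tz":0,"wx":0,"wy":0,"wz":0},{"grip":1,"tx":0,"ty":0,"tz":0,"wx":0,"wy":0,"wz":0}]'; python3 go.py .660 -.204 0 179
```

```text
clock: 13.45
eef_pos: [0.661, -0.2034, 0.0511]
tcp_rot: [-180.0, 0.1, 179.0]
contact_force: [-0.4, -0.1, -0.9]
width: 0.0858
t 13.45 pos [ 0.661  -0.2034  0.0511] rot [-1.7997e+02  7.0000e-02  1.7898e+02] w 0.0858 F [-0.41 -0.08 -0.85]
turn [-0.001  0.001 -0.   ] then shift mm [ 1.  -0.6 51.1] | shift w/o turn [ 1.1 -0.6 51.1]
```

```bash
python3 -m handwheel '[{"grip":1,"tx":1,"ty":0,"tz":12,"wx":0,"wy":0,"wz":0},{"grip":1,"tx":0,"ty":0,"tz":13,"wx":0,"wy":0,"wz":0},{"grip":1,"tx":0,"ty":0,"tz":13,"wx":0,"wy":0,"wz":0},{"grip":1,"tx":0,"ty":0,"tz":13,"wx":0,"wy":0,"wz":0},{"grip":1,"tx":0,"ty":0,"tz":0,"wx":0,"wy":0,"wz":0},{"grip":1,"tx":0,"ty":0,"tz":0,"wx":0,"wy":0,"wz":0},{"grip":1,"tx":0,"ty":0,"tz":0,"wx":0,"wy":0,"wz":0}]'; python3 go.py .660 -.204 0 179
python3 -m handwheel '[{"grip":-1,"tx":0,"ty":0,"tz":0,"wx":0,"wy":0,"wz":0},{"grip":-1,"tx":0,"ty":0,"tz":0,"wx":0,"wy":0,"wz":0},{"grip":-1,"tx":0,"ty":0,"tz":0,"wx":0,"wy":0,"wz":0},{"grip":-1,"tx":0,"ty":0,"tz":0,"wx":0,"wy":0,"wz":0},{"grip":-1,"tx":0,"ty":0,"tz":0,"wx":0,"wy":0,"wz":0},{"grip":-1,"tx":0,"ty":0,"tz":0,"wx":0,"wy":0,"wz":0},{"grip":-1,"tx":0,"ty":0,"tz":0,"wx":0,"wy":0,"wz":0}]' 50
```

```text
clock: 14.15
eef_pos: [0.6601, -0.2034, -0.0001]
tcp_rot: [-180.0, 0.1, 179.0]
contact_force: [1.4, -0.6, 0.5]
width: 0.0855
t 14.15 pos [ 6.601e-01 -2.034e-01 -1.000e-04] rot [-1.7998e+02  6.0000e-02  1.7898e+02] w 0.0855 F [ 1.39 -0.6   0.48]
turn [-0.     0.001 -0.   ] then shift mm [ 0.1 -0.6 -0.1] | shift w/o turn [ 0.  -0.6 -0.1]
clock: 14.85
eef_pos: [0.6606, -0.2039, 0.0008]
tcp_rot: [-179.9, 0.1, 179.0]
contact_force: [0.7, -1.0, 5.1]
width: 0.0591
```

```bash
python3 -m handwheel '[{"grip":-1,"tx":0,"ty":0,"tz":-10,"wx":0,"wy":0,"wz":0},{"grip":-1,"tx":0,"ty":0,"tz":-15,"wx":0,"wy":0,"wz":0},{"grip":-1,"tx":0,"ty":0,"tz":-20,"wx":0,"wy":0,"wz":0},{"grip":-1,"tx":0,"ty":0,"tz":-20,"wx":0,"wy":0,"wz":0},{"grip":-1,"tx":0,"ty":0,"tz":-20,"wx":0,"wy":0,"wz":0},{"grip":-1,"tx":0,"ty":0,"tz":-20,"wx":0,"wy":0,"wz":0},{"grip":-1,"tx":0,"ty":0,"tz":-15,"wx":0,"wy":0,"wz":-0.137},{"grip":-1,"tx":0,"ty":0,"tz":0,"wx":0,"wy":0,"wz":-0.137},{"grip":-1,"tx":0,"ty":0,"tz":0,"wx":0,"wy":0,"wz":0},{"grip":-1,"tx":0,"ty":0,"tz":0,"wx":0,"wy":0,"wz":0}]'; python3 go.py .4288 .3653 .12 194.85
```

```text
clock: 15.85
eef_pos: [0.6588, -0.2027, 0.1184]
tcp_rot: [179.9, -0.1, -165.5]
contact_force: [-0.0, -0.2, -4.0]
width: 0.0595
t 15.85 pos [ 0.6588 -0.2027  0.1184] rot [ 1.7991e+02 -1.0000e-01 -1.6548e+02] w 0.0595 F [-0.   -0.18 -3.98]
turn [ 0.002 -0.002 -0.006] then shift mm [ 76.8 608.   -1.6] | shift w/o turn [ 8.030e+01  6.076e+02 -5.000e-01]
```

```bash
python3 -m handwheel '[{"grip":-1,"tx":3,"ty":20,"tz":0,"wx":0,"wy":0,"wz":-0.006},{"grip":-1,"tx":5,"ty":38,"tz":0,"wx":0,"wy":0,"wz":0},{"grip":-1,"tx":5,"ty":38,"tz":0,"wx":0,"wy":0,"wz":0},{"grip":-1,"tx":5,"ty":38,"tz":0,"wx":0,"wy":0,"wz":0},{"grip":-1,"tx":5,"ty":38,"tz":0,"wx":0,"wy":0,"wz":0},{"grip":-1,"tx":5,"ty":38,"tz":0,"wx":0,"wy":0,"wz":0},{"grip":-1,"tx":5,"ty":38,"tz":0,"wx":0,"wy":0,"wz":0},{"grip":-1,"tx":5,"ty":38,"tz":0,"wx":0,"wy":0,"wz":0},{"grip":-1,"tx":5,"ty":38,"tz":0,"wx":0,"wy":0,"wz":0},{"grip":-1,"tx":5,"ty":38,"tz":0,"wx":0,"wy":0,"wz":0},{"grip":-1,"tx":5,"ty":38,"tz":0,"wx":0,"wy":0,"wz":0},{"grip":-1,"tx":5,"ty":38,"tz":0,"wx":0,"wy":0,"wz":0},{"grip":-1,"tx":5,"ty":38,"tz":0,"wx":0,"wy":0,"wz":0},{"grip":-1,"tx":5,"ty":38,"tz":0,"wx":0,"wy":0,"wz":0},{"grip":-1,"tx":5,"ty":38,"tz":0,"wx":0,"wy":0,"wz":0},{"grip":-1,"tx":5,"ty":38,"tz":0,"wx":0,"wy":0,"wz":0},{"grip":-1,"tx":0,"ty":18,"tz":0,"wx":0,"wy":0,"wz":0},{"grip":-1,"tx":0,"ty":0,"tz":0,"wx":0,"wy":0,"wz":0},{"grip":-1,"tx":0,"ty":0,"tz":0,"wx":0,"wy":0,"wz":0}]'; python3 go.py .4288 .3653 .042 194.85
```

```text
clock: 17.75
eef_pos: [0.426, 0.3635, 0.1185]
tcp_rot: [-179.9, -0.1, -165.0]
contact_force: [-0.4, 0.6, -4.3]
width: 0.0586
t 17.75 pos [0.426  0.3635 0.1185] rot [-1.7992e+02 -1.0000e-01 -1.6500e+02] w 0.0586 F [-0.44  0.56 -4.35]
turn [-0.001 -0.002  0.003] then shift mm [-3.2  1.  76.5] | shift w/o turn [-3.3  1.1 76.5]
```

```bash
python3 -m handwheel '[{"grip":-1,"tx":-3,"ty":1,"tz":15,"wx":0,"wy":0,"wz":0},{"grip":-1,"tx":0,"ty":0,"tz":15,"wx":0,"wy":0,"wz":0},{"grip":-1,"tx":0,"ty":0,"tz":10,"wx":0,"wy":0,"wz":0},{"grip":-1,"tx":0,"ty":0,"tz":5,"wx":0,"wy":0,"wz":0},{"grip":-1,"tx":0,"ty":0,"tz":0,"wx":0,"wy":0,"wz":0},{"grip":-1,"tx":0,"ty":0,"tz":0,"wx":0,"wy":0,"wz":0},{"grip":-1,"tx":0,"ty":0,"tz":0,"wx":0,"wy":0,"wz":0}]'; python3 go.py .4288 .3653 .042 194.85
python3 - <<'E'
from h import *
d=cam("scene"); p=proj(d,[[.43,.365,.05]])[0].astype(int); im=d["image"][p[1]-50:p[1]+40,p[0]-60:p[0]+60]; print(p)
cv2.imwrite("pics/p2.png",cv2.resize(im,(640,480),interpolation=cv2.INTER_CUBIC)[:,:,::-1])
E
```

```text
clock: 18.45
eef_pos: [0.43, 0.3659, 0.0752]
tcp_rot: [180.0, 0.1, -165.0]
contact_force: [-0.7, 0.5, -4.4]
width: 0.0586
t 18.45 pos [0.43   0.3659 0.0752] rot [ 1.7997e+02  9.0000e-02 -1.6498e+02] w 0.0586 F [-0.73  0.48 -4.39]
turn [0.001 0.002 0.003] then shift mm [ 1.3 -0.3 33.2] | shift w/o turn [ 1.3 -0.3 33.2]
[461 236]
```

View pics/p2.png

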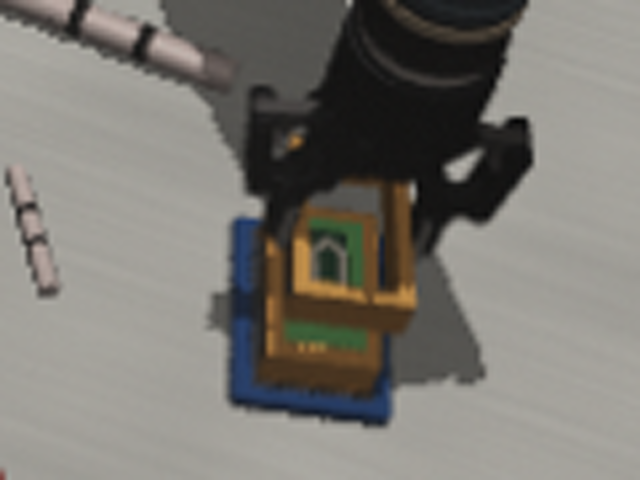

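The crop shows the ring (350,255) square above the base (320,300). Lowering it.

```bash
python3 -m handwheel '[{"grip":-1,"tx":1,"ty":0,"tz":10,"wx":0,"wy":0,"wz":0},{"grip":-1,"tx":0,"ty":0,"tz":10,"wx":0,"wy":0,"wz":0},{"grip":-1,"tx":0,"ty":0,"tz":6,"wx":0,"wy":0,"wz":0},{"grip":-1,"tx":0,"ty":0,"tz":4,"wx":0,"wy":0,"wz":0},{"grip":-1,"tx":0,"ty":0,"tz":0,"wx":0,"wy":0,"wz":0},{"grip":-1,"tx":0,"ty":0,"tz":0,"wx":0,"wy":0,"wz":0},{"grip":-1,"tx":0,"ty":0,"tz":0,"wx":0,"wy":0,"wz":0}]'; python3 go.py .4288 .3653 .0405 194.85
```

```text
clock: 19.2
eef_pos: [0.4288, 0.3655, 0.0448]
tcp_rot: [180.0, 0.0, -165.0]
contact_force: [0.3, 0.1, -3.4]
width: 0.0588
t 19.2 pos [0.4288 0.3655 0.0448] rot [ 1.7999e+02  5.0000e-02 -1.6497e+02] w 0.0588 F [ 0.31  0.1  -3.37]
turn [0.    0.001 0.003] then shift mm [ 0.  -0.2  4.3] | shift w/o turn [ 0.1 -0.2  4.3]
```

```bash
python3 -m handwheel '[{"grip":-1,"tx":0,"ty":0,"tz":2,"wx":0,"wy":0,"wz":0},{"grip":-1,"tx":0,"ty":0,"tz":2,"wx":0,"wy":0,"wz":0},{"grip":-1,"tx":0,"ty":0,"tz":0,"wx":0,"wy":0,"wz":0},{"grip":-1,"tx":0,"ty":0,"tz":0,"wx":0,"wy":0,"wz":0}]'
python3 -m handwheel '[{"grip":-1,"tx":0,"ty":0,"tz":1,"wx":0,"wy":0,"wz":0},{"grip":-1,"tx":0,"ty":0,"tz":0,"wx":0,"wy":0,"wz":0},{"grip":-1,"tx":0,"ty":0,"tz":0,"wx":0,"wy":0,"wz":0}]'
```

```text
clock: 19.6
eef_pos: [0.4288, 0.3656, 0.0408]
tcp_rot: [180.0, 0.1, -165.0]
contact_force: [0.2, -0.1, -1.8]
width: 0.059
clock: 19.9
eef_pos: [0.4288, 0.3656, 0.0408]
tcp_rot: [180.0, 0.1, -165.0]
contact_force: [-2.5, -2.3, 5.3]
width: 0.0593
```

Seated. Release and rise.

```bash
python3 -m handwheel '[{"grip":-0.2,"tx":0,"ty":0,"tz":0,"wx":0,"wy":0,"wz":0},{"grip":1,"tx":0,"ty":0,"tz":0,"wx":0,"wy":0,"wz":0},{"grip":1,"tx":0,"ty":0,"tz":0,"wx":0,"wy":0,"wz":0},{"grip":1,"tx":0,"ty":0,"tz":0,"wx":0,"wy":0,"wz":0},{"grip":1,"tx":0,"ty":0,"tz":0,"wx":0,"wy":0,"wz":0},{"grip":1,"tx":0,"ty":0,"tz":0,"wx":0,"wy":0,"wz":0},{"grip":1,"tx":0,"ty":0,"tz":-10,"wx":0,"wy":0,"wz":0},{"grip":1,"tx":0,"ty":0,"tz":-20,"wx":0,"wy":0,"wz":0},{"grip":1,"tx":0,"ty":0,"tz":-20,"wx":0,"wy":0,"wz":0},{"grip":1,"tx":0,"ty":0,"tz":-20,"wx":0,"wy":0,"wz":0.128},{"grip":1,"tx":0,"ty":0,"tz":-20,"wx":0,"wy":0,"wz":0.128},{"grip":1,"tx":0,"ty":0,"tz":0,"wx":0,"wy":0,"wz":0.128},{"grip":1,"tx":0,"ty":0,"tz":0,"wx":0,"wy":0,"wz":0.128},{"grip":1,"tx":0,"ty":0,"tz":0,"wx":0,"wy":0,"wz":0.11},{"grip":1,"tx":0,"ty":0,"tz":0,"wx":0,"wy":0,"wz":0}]'; python3 go.py .6605 .0033 .1 159.1
```

```text
clock: 21.4
eef_pos: [0.4287, 0.3655, 0.1302]
tcp_rot: [179.9, 0.0, 159.4]
contact_force: [-0.2, 0.0, 0.4]
width: 0.0855
t 21.4 pos [0.4287 0.3655 0.1302] rot [1.7995e+02 4.0000e-02 1.5940e+02] w 0.0855 F [-0.19  0.02  0.41]
turn [0.001 0.001 0.005] then shift mm [-345.8 -255.7   30.2] | shift w/o turn [-344.4 -257.5   30.2]
```

```bash
python3 -m handwheel '[{"grip":1,"tx":-16,"ty":-12,"tz":0,"wx":0,"wy":0,"wz":0.005},{"grip":1,"tx":-30,"ty":-22,"tz":0,"wx":0,"wy":0,"wz":0},{"grip":1,"tx":-30,"ty":-22,"tz":0,"wx":0,"wy":0,"wz":0},{"grip":1,"tx":-30,"ty":-22,"tz":0,"wx":0,"wy":0,"wz":0},{"grip":1,"tx":-30,"ty":-22,"tz":0,"wx":0,"wy":0,"wz":0},{"grip":1,"tx":-30,"ty":-22,"tz":0,"wx":0,"wy":0,"wz":0},{"grip":1,"tx":-30,"ty":-22,"tz":0,"wx":0,"wy":0,"wz":0},{"grip":1,"tx":-30,"ty":-22,"tz":0,"wx":0,"wy":0,"wz":0},{"grip":1,"tx":-30,"ty":-22,"tz":0,"wx":0,"wy":0,"wz":0},{"grip":1,"tx":-30,"ty":-22,"tz":0,"wx":0,"wy":0,"wz":0},{"grip":1,"tx":-30,"ty":-22,"tz":0,"wx":0,"wy":0,"wz":0},{"grip":1,"tx":-30,"ty":-23,"tz":10,"wx":0,"wy":0,"wz":0},{"grip":1,"tx":0,"ty":0,"tz":20,"wx":0,"wy":0,"wz":0},{"grip":1,"tx":0,"ty":0,"tz":20,"wx":0,"wy":0,"wz":0},{"grip":1,"tx":0,"ty":0,"tz":0,"wx":0,"wy":0,"wz":0},{"grip":1,"tx":0,"ty":0,"tz":0,"wx":0,"wy":0,"wz":0},{"grip":1,"tx":0,"ty":0,"tz":0,"wx":0,"wy":0,"wz":0}]'; python3 go.py .6605 .0033 -.003 159.1
python3 - <<'E'
from h import *
D={n:cam(n) for n in("top","scene")}
for k,z in {"ring":.066}.items():
    for n,d in D.items():
        w,a,l=rect(d,z,(.43,.365),.08,[10,90,120],[38,255,255]); print(k,n,w.round(4),round(a,1),np.round(l,1))
E
```

```text
clock: 23.1
eef_pos: [0.6616, 0.004, 0.0811]
tcp_rot: [180.0, 0.1, 159.2]
contact_force: [-0.1, -0.1, 0.3]
width: 0.0856
t 23.1 pos [0.6616 0.004  0.0811] rot [1.7996e+02 1.4000e-01 1.5918e+02] w 0.0856 F [-0.15 -0.13  0.29]
turn [0.001 0.002 0.001] then shift mm [ 0.8 -1.  84.1] | shift w/o turn [ 1.  -1.1 84.1]
ring top [0.4274 0.3672] 15.0 [ 60.4 100.1]
ring scene [0.4303 0.3658] 15.1 [ 61.8 102.8]
```

The ring is on, within about 1 mm of the base. Down to the lid.

```bash
python3 -m handwheel '[{"grip":1,"tx":1,"ty":-1,"tz":15,"wx":0,"wy":0,"wz":0},{"grip":1,"tx":0,"ty":0,"tz":15,"wx":0,"wy":0,"wz":0},{"grip":1,"tx":0,"ty":0,"tz":15,"wx":0,"wy":0,"wz":0},{"grip":1,"tx":0,"ty":0,"tz":15,"wx":0,"wy":0,"wz":0},{"grip":1,"tx":0,"ty":0,"tz":10,"wx":0,"wy":0,"wz":0},{"grip":1,"tx":0,"ty":0,"tz":0,"wx":0,"wy":0,"wz":0},{"grip":1,"tx":0,"ty":0,"tz":0,"wx":0,"wy":0,"wz":0},{"grip":1,"tx":0,"ty":0,"tz":0,"wx":0,"wy":0,"wz":0}]'; python3 go.py .6605 .0033 -.003 159.1
```

```text
clock: 24.0
eef_pos: [0.6603, 0.0031, 0.0103]
tcp_rot: [180.0, 0.1, 159.1]
contact_force: [-0.3, -0.2, 0.7]
width: 0.0853
t 24.0 pos [0.6603 0.0031 0.0103] rot [1.7997e+02 1.0000e-01 1.5910e+02] w 0.0853 F [-0.3  -0.18  0.68]
turn [0.    0.002 0.   ] then shift mm [-0.1  0.3 13.3] | shift w/o turn [-0.   0.3 13.3]
```

```bash
python3 -m handwheel '[{"grip":1,"tx":0,"ty":0,"tz":7,"wx":0,"wy":0,"wz":0},{"grip":1,"tx":0,"ty":0,"tz":6,"wx":0,"wy":0,"wz":0},{"grip":1,"tx":0,"ty":0,"tz":0,"wx":0,"wy":0,"wz":0},{"grip":1,"tx":0,"ty":0,"tz":0,"wx":0,"wy":0,"wz":0}]'; python3 go.py .6605 .0033 -.003 159.1
python3 -m handwheel '[{"grip":-1,"tx":0,"ty":0,"tz":0,"wx":0,"wy":0,"wz":0},{"grip":-1,"tx":0,"ty":0,"tz":0,"wx":0,"wy":0,"wz":0},{"grip":-1,"tx":0,"ty":0,"tz":0,"wx":0,"wy":0,"wz":0},{"grip":-1,"tx":0,"ty":0,"tz":0,"wx":0,"wy":0,"wz":0},{"grip":-1,"tx":0,"ty":0,"tz":0,"wx":0,"wy":0,"wz":0},{"grip":-1,"tx":0,"ty":0,"tz":0,"wx":0,"wy":0,"wz":0},{"grip":-1,"tx":0,"ty":0,"tz":0,"wx":0,"wy":0,"wz":0}]' 50
```

```text
clock: 24.4
eef_pos: [0.659, 0.0032, -0.0042]
tcp_rot: [-180.0, -0.1, 159.1]
contact_force: [0.4, 0.5, 0.1]
width: 0.0854
t 24.4 pos [ 0.659   0.0032 -0.0042] rot [-1.7999e+02 -6.0000e-02  1.5910e+02] w 0.0854 F [0.38 0.52 0.15]
turn [-0.    -0.001  0.   ] then shift mm [-1.3  0.6 -1.2] | shift w/o turn [-1.3  0.6 -1.2]
clock: 25.1
eef_pos: [0.66, 0.0031, -0.003]
tcp_rot: [180.0, 0.1, 159.1]
contact_force: [-0.3, 0.4, 4.1]
width: 0.0587
```

```bash
python3 -m handwheel '[{"grip":-1,"tx":0,"ty":0,"tz":-10,"wx":0,"wy":0,"wz":0},{"grip":-1,"tx":0,"ty":0,"tz":-15,"wx":0,"wy":0,"wz":0},{"grip":-1,"tx":0,"ty":0,"tz":-20,"wx":0,"wy":0,"wz":0},{"grip":-1,"tx":0,"ty":0,"tz":-20,"wx":0,"wy":0,"wz":0},{"grip":-1,"tx":0,"ty":0,"tz":-20,"wx":0,"wy":0,"wz":0},{"grip":-1,"tx":0,"ty":0,"tz":-20,"wx":0,"wy":0,"wz":0},{"grip":-1,"tx":0,"ty":0,"tz":-20,"wx":0,"wy":0,"wz":-0.1},{"grip":-1,"tx":0,"ty":0,"tz":-10,"wx":0,"wy":0,"wz":-0.1},{"grip":-1,"tx":0,"ty":0,"tz":0,"wx":0,"wy":0,"wz":-0.1},{"grip":-1,"tx":0,"ty":0,"tz":0,"wx":0,"wy":0,"wz":-0.1},{"grip":-1,"tx":0,"ty":0,"tz":0,"wx":0,"wy":0,"wz":-0.1},{"grip":-1,"tx":0,"ty":0,"tz":0,"wx":0,"wy":0,"wz":-0.1},{"grip":-1,"tx":0,"ty":0,"tz":0,"wx":0,"wy":0,"wz":-0.027},{"grip":-1,"tx":0,"ty":0,"tz":0,"wx":0,"wy":0,"wz":0},{"grip":-1,"tx":0,"ty":0,"tz":0,"wx":0,"wy":0,"wz":0}]'; python3 go.py .4288 .366 .125 195
```

```text
clock: 26.6
eef_pos: [0.6593, 0.0032, 0.1313]
tcp_rot: [180.0, -0.0, -165.1]
contact_force: [0.5, 1.2, -3.4]
width: 0.0589
t 26.6 pos [0.6593 0.0032 0.1313] rot [ 1.7999e+02 -2.0000e-02 -1.6506e+02] w 0.0589 F [ 0.55  1.22 -3.45]
turn [ 0.    -0.    -0.001] then shift mm [128.8 410.1   6.3] | shift w/o turn [129.1 410.    6.4]
```

```bash
python3 -m handwheel '[{"grip":-1,"tx":5,"ty":15,"tz":0,"wx":0,"wy":0,"wz":0},{"grip":-1,"tx":11,"ty":35,"tz":0,"wx":0,"wy":0,"wz":0},{"grip":-1,"tx":11,"ty":35,"tz":0,"wx":0,"wy":0,"wz":0},{"grip":-1,"tx":11,"ty":35,"tz":0,"wx":0,"wy":0,"wz":0},{"grip":-1,"tx":11,"ty":35,"tz":0,"wx":0,"wy":0,"wz":0},{"grip":-1,"tx":11,"ty":35,"tz":0,"wx":0,"wy":0,"wz":0},{"grip":-1,"tx":11,"ty":35,"tz":0,"wx":0,"wy":0,"wz":0},{"grip":-1,"tx":11,"ty":35,"tz":0,"wx":0,"wy":0,"wz":0},{"grip":-1,"tx":11,"ty":35,"tz":0,"wx":0,"wy":0,"wz":0},{"grip":-1,"tx":11,"ty":35,"tz":0,"wx":0,"wy":0,"wz":0},{"grip":-1,"tx":11,"ty":35,"tz":0,"wx":0,"wy":0,"wz":0},{"grip":-1,"tx":11,"ty":35,"tz":0,"wx":0,"wy":0,"wz":0},{"grip":-1,"tx":3,"ty":10,"tz":0,"wx":0,"wy":0,"wz":0},{"grip":-1,"tx":0,"ty":0,"tz":0,"wx":0,"wy":0,"wz":0},{"grip":-1,"tx":0,"ty":0,"tz":0,"wx":0,"wy":0,"wz":0},{"grip":-1,"tx":0,"ty":0,"tz":0,"wx":0,"wy":0,"wz":0}]'; python3 go.py .4288 .366 .0645 195
```

```text
clock: 28.2
eef_pos: [0.4295, 0.3646, 0.1313]
tcp_rot: [-180.0, 0.0, -165.1]
contact_force: [-0.1, -0.8, -4.1]
width: 0.0586
t 28.2 pos [0.4295 0.3646 0.1313] rot [-1.7996e+02  1.0000e-02 -1.6509e+02] w 0.0586 F [-0.09 -0.79 -4.05]
turn [-0.001  0.    -0.002] then shift mm [ 0.3  1.5 66.8] | shift w/o turn [ 0.3  1.6 66.8]
```

```bash
python3 -m handwheel '[{"grip":-1,"tx":0,"ty":1.5,"tz":15,"wx":0,"wy":0,"wz":0},{"grip":-1,"tx":0,"ty":0,"tz":15,"wx":0,"wy":0,"wz":0},{"grip":-1,"tx":0,"ty":0,"tz":10,"wx":0,"wy":0,"wz":0},{"grip":-1,"tx":0,"ty":0,"tz":5,"wx":0,"wy":0,"wz":0},{"grip":-1,"tx":0,"ty":0,"tz":0,"wx":0,"wy":0,"wz":0},{"grip":-1,"tx":0,"ty":0,"tz":0,"wx":0,"wy":0,"wz":0},{"grip":-1,"tx":0,"ty":0,"tz":0,"wx":0,"wy":0,"wz":0}]'; python3 go.py .4288 .366 .063 195
python3 - <<'E'
from h import *
d=cam("scene"); p=proj(d,[[.43,.365,.06]])[0].astype(int); im=d["image"][p[1]-50:p[1]+40,p[0]-60:p[0]+60]; print(p)
cv2.imwrite("pics/p3.png",cv2.resize(im,(640,480),interpolation=cv2.INTER_CUBIC)[:,:,::-1])
E
```

```text
clock: 28.9
eef_pos: [0.4287, 0.3675, 0.0871]
tcp_rot: [180.0, 0.1, -165.0]
contact_force: [0.8, -0.2, -3.7]
width: 0.0586
t 28.9 pos [0.4287 0.3675 0.0871] rot [ 1.7997e+02  9.0000e-02 -1.6497e+02] w 0.0586 F [ 0.76 -0.16 -3.7 ]
turn [0.    0.001 0.001] then shift mm [ 0.3 -1.5 24.1] | shift w/o turn [ 0.4 -1.5 24.1]
[462 234]
```

View pics/p3.png

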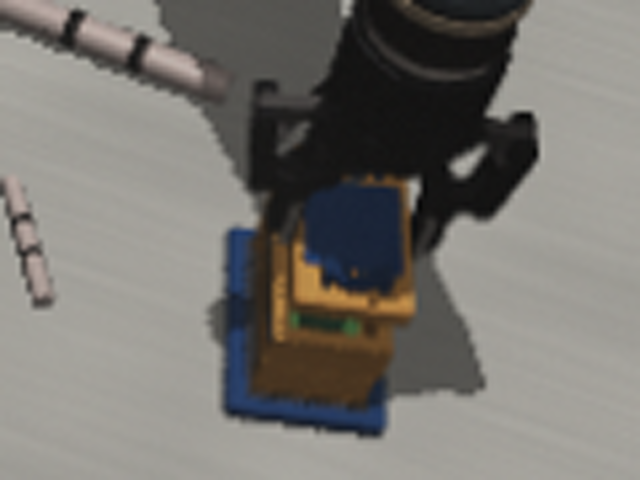

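The blue lid (355,250) is held level and square above the ring (320,330). Lowering it.

```bash
python3 -m handwheel '[{"grip":-1,"tx":0,"ty":-1,"tz":8,"wx":0,"wy":0,"wz":0},{"grip":-1,"tx":0,"ty":0,"tz":8,"wx":0,"wy":0,"wz":0},{"grip":-1,"tx":0,"ty":0,"tz":4,"wx":0,"wy":0,"wz":0},{"grip":-1,"tx":0,"ty":0,"tz":0,"wx":0,"wy":0,"wz":0},{"grip":-1,"tx":0,"ty":0,"tz":0,"wx":0,"wy":0,"wz":0},{"grip":-1,"tx":0,"ty":0,"tz":0,"wx":0,"wy":0,"wz":0}]'; python3 go.py .4288 .366 .063 195
```

```text
clock: 29.55
eef_pos: [0.4287, 0.3663, 0.0665]
tcp_rot: [180.0, 0.0, -165.0]
contact_force: [0.5, 0.8, -4.7]
width: 0.0585
t 29.55 pos [0.4287 0.3663 0.0665] rot [ 1.7999e+02  2.0000e-02 -1.6498e+02] w 0.0585 F [ 0.48  0.81 -4.71]
turn [0. 0. 0.] then shift mm [-0.1 -0.3  3.5] | shift w/o turn [-0.1 -0.3  3.5]
```

```bash
python3 -m handwheel '[{"grip":-1,"tx":0,"ty":0,"tz":2,"wx":0,"wy":0,"wz":0},{"grip":-1,"tx":0,"ty":0,"tz":1,"wx":0,"wy":0,"wz":0},{"grip":-1,"tx":0,"ty":0,"tz":0,"wx":0,"wy":0,"wz":0},{"grip":-1,"tx":0,"ty":0,"tz":0,"wx":0,"wy":0,"wz":0}]'
python3 -m handwheel '[{"grip":-1,"tx":0,"ty":0,"tz":1,"wx":0,"wy":0,"wz":0},{"grip":-1,"tx":0,"ty":0,"tz":0,"wx":0,"wy":0,"wz":0},{"grip":-1,"tx":0,"ty":0,"tz":0,"wx":0,"wy":0,"wz":0}]'
```

```text
clock: 29.95
eef_pos: [0.4285, 0.3662, 0.0633]
tcp_rot: [-180.0, -0.0, -165.0]
contact_force: [0.3, -0.2, -3.8]
width: 0.0587
clock: 30.25
eef_pos: [0.4286, 0.3663, 0.063]
tcp_rot: [180.0, 0.0, -165.0]
contact_force: [-0.8, -0.4, 0.6]
width: 0.0586
```

```bash
python3 -m handwheel '[{"grip":-0.2,"tx":0,"ty":0,"tz":0.5,"wx":0,"wy":0,"wz":0},{"grip":1,"tx":0,"ty":0,"tz":0,"wx":0,"wy":0,"wz":0},{"grip":1,"tx":0,"ty":0,"tz":0,"wx":0,"wy":0,"wz":0},{"grip":1,"tx":0,"ty":0,"tz":0,"wx":0,"wy":0,"wz":0},{"grip":1,"tx":0,"ty":0,"tz":0,"wx":0,"wy":0,"wz":0},{"grip":1,"tx":0,"ty":0,"tz":0,"wx":0,"wy":0,"wz":0},{"grip":1,"tx":0,"ty":0,"tz":-10,"wx":0,"wy":0,"wz":0},{"grip":1,"tx":0,"ty":0,"tz":-20,"wx":0,"wy":0,"wz":0},{"grip":1,"tx":0,"ty":0,"tz":-20,"wx":0,"wy":0,"wz":0},{"grip":1,"tx":0,"ty":0,"tz":-20,"wx":0,"wy":0,"wz":0.122},{"grip":1,"tx":0,"ty":0,"tz":-10,"wx":0,"wy":0,"wz":0.122},{"grip":1,"tx":0,"ty":0,"tz":0,"wx":0,"wy":0,"wz":0.122},{"grip":1,"tx":0,"ty":0,"tz":0,"wx":0,"wy":0,"wz":0},{"grip":1,"tx":0,"ty":0,"tz":0,"wx":0,"wy":0,"wz":0}]'; python3 go.py .448 .111 .1 174
```

```text
clock: 31.65
eef_pos: [0.4285, 0.3662, 0.1421]
tcp_rot: [180.0, 0.0, 174.2]
contact_force: [0.2, 0.7, 0.7]
width: 0.0856
t 31.65 pos [0.4285 0.3662 0.1421] rot [1.7999e+02 1.0000e-02 1.7420e+02] w 0.0856 F [0.19 0.7  0.67]
turn [0.    0.    0.003] then shift mm [ -46.1 -251.7   42.1] | shift w/o turn [ -45.2 -251.9   42.1]
```

```bash
python3 -m handwheel '[{"grip":1,"tx":-3,"ty":-17,"tz":0,"wx":0,"wy":0,"wz":0.003},{"grip":1,"tx":-6,"ty":-34,"tz":0,"wx":0,"wy":0,"wz":0},{"grip":1,"tx":-6,"ty":-34,"tz":0,"wx":0,"wy":0,"wz":0},{"grip":1,"tx":-6,"ty":-34,"tz":0,"wx":0,"wy":0,"wz":0},{"grip":1,"tx":-6,"ty":-34,"tz":0,"wx":0,"wy":0,"wz":0},{"grip":1,"tx":-6,"ty":-34,"tz":0,"wx":0,"wy":0,"wz":0},{"grip":1,"tx":-6,"ty":-34,"tz":0,"wx":0,"wy":0,"wz":0},{"grip":1,"tx":-6,"ty":-30,"tz":10,"wx":0,"wy":0,"wz":0},{"grip":0.4,"tx":-1,"ty":0,"tz":20,"wx":0,"wy":0,"wz":0},{"grip":0.4,"tx":0,"ty":0,"tz":15,"wx":0,"wy":0,"wz":0},{"grip":0.4,"tx":0,"ty":0,"tz":0,"wx":0,"wy":0,"wz":0},{"grip":0.4,"tx":0,"ty":0,"tz":0,"wx":0,"wy":0,"wz":0},{"grip":0.4,"tx":0,"ty":0,"tz":0,"wx":0,"wy":0,"wz":0}]'; python3 go.py .448 .111 .002 174
python3 - <<'E'
from h import *
D={n:cam(n) for n in("top","scene")}
for n,d in D.items():
    w,a,l=rect(d,.080,(.43,.366),.08,[10,90,120],[38,255,255]); print("lid",n,w.round(4),round(a,1),np.round(l,1))
ims=[]
for p,q in (((.448,.111,.02),40),((.43,.365,.07),45)):
    u=proj(D["scene"],[p])[0].astype(int); ims.append(cv2.resize(D["scene"]["image"][u[1]-q:u[1]+q,u[0]-q:u[0]+q],(400,400),interpolation=cv2.INTER_CUBIC))
cv2.imwrite("pics/p4.png",np.hstack(ims)[:,:,::-1])
E
```

```text
clock: 32.95
eef_pos: [0.448, 0.1117, 0.0978]
tcp_rot: [180.0, 0.1, 173.9]
contact_force: [0.3, 0.3, -0.3]
width: 0.0599
t 32.95 pos [0.448  0.1117 0.0978] rot [1.7999e+02 8.0000e-02 1.7391e+02] w 0.0599 F [ 0.3   0.31 -0.35]
turn [ 0.     0.001 -0.002] then shift mm [-0.1 -0.7 95.8] | shift w/o turn [ 0.  -0.7 95.8]
lid top [0.4283 0.3679] 14.9 [59.3 99. ]
lid scene [0.4318 0.3667] 15.6 [ 60.3 100.8]
```

View pics/p4.png

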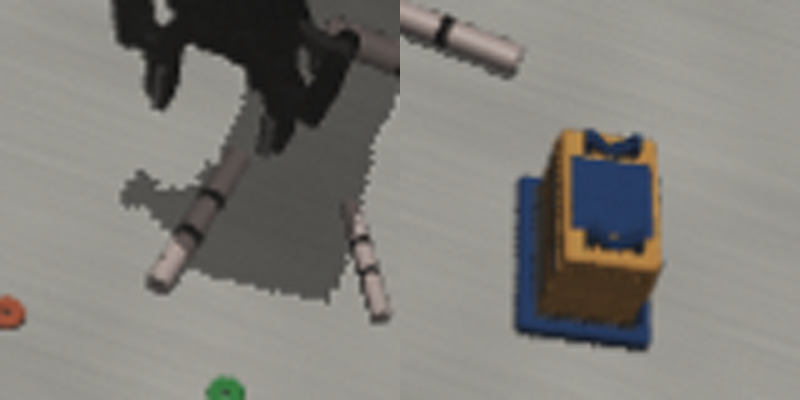

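The right crop shows the stack flush and square with the lid at (612,200). The left crop shows the jaws over the bar at (200,215). Descending on the bar.

```bash
python3 -m handwheel '[{"grip":0.4,"tx":0,"ty":-0.5,"tz":10,"wx":0,"wy":0,"wz":0},{"grip":0.4,"tx":0,"ty":0,"tz":15,"wx":0,"wy":0,"wz":0},{"grip":0.4,"tx":0,"ty":0,"tz":15,"wx":0,"wy":0,"wz":0},{"grip":0.4,"tx":0,"ty":0,"tz":15,"wx":0,"wy":0,"wz":0},{"grip":0.4,"tx":0,"ty":0,"tz":10,"wx":0,"wy":0,"wz":0},{"grip":0.4,"tx":0,"ty":0,"tz":10,"wx":0,"wy":0,"wz":0},{"grip":0.4,"tx":0,"ty":0,"tz":10,"wx":0,"wy":0,"wz":0},{"grip":0.4,"tx":0,"ty":0,"tz":0,"wx":0,"wy":0,"wz":0},{"grip":0.4,"tx":0,"ty":0,"tz":0,"wx":0,"wy":0,"wz":0},{"grip":0.4,"tx":0,"ty":0,"tz":0,"wx":0,"wy":0,"wz":0}]'; python3 go.py .448 .111 .002 174
```

```text
clock: 34.05
eef_pos: [0.4482, 0.1113, 0.0125]
tcp_rot: [180.0, 0.1, 173.9]
contact_force: [-0.2, 0.3, -0.0]
width: 0.0596
t 34.05 pos [0.4482 0.1113 0.0125] rot [1.7998e+02 8.0000e-02 1.7388e+02] w 0.0596 F [-0.2   0.28 -0.02]
turn [ 0.     0.001 -0.002] then shift mm [ 0.1 -0.3 10.5] | shift w/o turn [ 0.1 -0.3 10.5]
```

```bash
python3 -m handwheel '[{"grip":0.4,"tx":0,"ty":0,"tz":5,"wx":0,"wy":0,"wz":0},{"grip":0.4,"tx":0,"ty":0,"tz":4,"wx":0,"wy":0,"wz":0},{"grip":0.4,"tx":0,"ty":0,"tz":0,"wx":0,"wy":0,"wz":0},{"grip":0.2,"tx":0,"ty":0,"tz":0,"wx":0,"wy":0,"wz":0},{"grip":0,"tx":0,"ty":0,"tz":0,"wx":0,"wy":0,"wz":0},{"grip":-0.2,"tx":0,"ty":0,"tz":0,"wx":0,"wy":0,"wz":0},{"grip":-0.4,"tx":0,"ty":0,"tz":0,"wx":0,"wy":0,"wz":0},{"grip":-0.5,"tx":0,"ty":0,"tz":0,"wx":0,"wy":0,"wz":0},{"grip":-1,"tx":0,"ty":0,"tz":0,"wx":0,"wy":0,"wz":0},{"grip":-1,"tx":0,"ty":0,"tz":0,"wx":0,"wy":0,"wz":0},{"grip":-1,"tx":0,"ty":0,"tz":0,"wx":0,"wy":0,"wz":0},{"grip":-1,"tx":0,"ty":0,"tz":0,"wx":0,"wy":0,"wz":0}]' 40; python3 go.py .448 .111 .002 174
```

```text
clock: 35.25
eef_pos: [0.4476, 0.1111, 0.003]
tcp_rot: [-180.0, 0.0, 173.9]
contact_force: [-0.8, -0.1, 2.7]
width: 0.014
t 35.25 pos [0.4476 0.1111 0.003 ] rot [-1.7999e+02  2.0000e-02  1.7388e+02] w 0.014 F [-0.85 -0.13  2.73]
turn [-0.     0.    -0.002] then shift mm [-0.4 -0.1  1. ] | shift w/o turn [-0.4 -0.1  1. ]
```

```bash
python3 -m handwheel '[{"grip":-1,"tx":0,"ty":0,"tz":-8,"wx":0,"wy":0,"wz":0},{"grip":-1,"tx":0,"ty":0,"tz":-15,"wx":0,"wy":0,"wz":0},{"grip":-1,"tx":0,"ty":0,"tz":-20,"wx":0,"wy":0,"wz":0},{"grip":-1,"tx":0,"ty":0,"tz":-20,"wx":0,"wy":0,"wz":0},{"grip":-1,"tx":0,"ty":0,"tz":-20,"wx":0,"wy":0,"wz":0},{"grip":-1,"tx":0,"ty":0,"tz":-20,"wx":0,"wy":0,"wz":0},{"grip":-1,"tx":0,"ty":0,"tz":-20,"wx":0,"wy":0,"wz":-0.092},{"grip":-1,"tx":0,"ty":0,"tz":-12,"wx":0,"wy":0,"wz":-0.092},{"grip":-1,"tx":0,"ty":0,"tz":0,"wx":0,"wy":0,"wz":-0.092},{"grip":-1,"tx":0,"ty":0,"tz":0,"wx":0,"wy":0,"wz":-0.092},{"grip":-1,"tx":0,"ty":0,"tz":0,"wx":0,"wy":0,"wz":0},{"grip":-1,"tx":0,"ty":0,"tz":0,"wx":0,"wy":0,"wz":0}]'; python3 go.py .429 .3665 .135 195
```

```text
clock: 36.45
eef_pos: [0.4472, 0.1113, 0.1376]
tcp_rot: [180.0, -0.0, -165.1]
contact_force: [-0.2, 0.1, -0.8]
width: 0.014
t 36.45 pos [0.4472 0.1113 0.1376] rot [ 1.7998e+02 -3.0000e-02 -1.6514e+02] w 0.014 F [-0.22  0.13 -0.8 ]
turn [ 0.    -0.001 -0.002] then shift mm [-48.5 251.2   2.6] | shift w/o turn [-47.9 251.4   2.7]
```

```bash
python3 -m handwheel '[{"grip":-1,"tx":-3,"ty":13,"tz":0,"wx":0,"wy":0,"wz":0},{"grip":-1,"tx":-5,"ty":26,"tz":0,"wx":0,"wy":0,"wz":0},{"grip":-1,"tx":-5,"ty":26,"tz":0,"wx":0,"wy":0,"wz":0},{"grip":-1,"tx":-5,"ty":26,"tz":0,"wx":0,"wy":0,"wz":0},{"grip":-1,"tx":-5,"ty":26,"tz":0,"wx":0,"wy":0,"wz":0},{"grip":-1,"tx":-5,"ty":26,"tz":0,"wx":0,"wy":0,"wz":0},{"grip":-1,"tx":-5,"ty":26,"tz":0,"wx":0,"wy":0,"wz":0},{"grip":-1,"tx":-5,"ty":26,"tz":0,"wx":0,"wy":0,"wz":0},{"grip":-1,"tx":-5,"ty":26,"tz":0,"wx":0,"wy":0,"wz":0},{"grip":-1,"tx":-5,"ty":26,"tz":0,"wx":0,"wy":0,"wz":0},{"grip":-1,"tx":0,"ty":4,"tz":0,"wx":0,"wy":0,"wz":0},{"grip":-1,"tx":0,"ty":0,"tz":0,"wx":0,"wy":0,"wz":0},{"grip":-1,"tx":0,"ty":0,"tz":0,"wx":0,"wy":0,"wz":0},{"grip":-1,"tx":0,"ty":0,"tz":0,"wx":0,"wy":0,"wz":0}]'; python3 go.py .429 .3665 .086 195
python3 - <<'E'
from h import *
d=cam("scene"); p=proj(d,[[.43,.365,.1]])[0].astype(int); im=d["image"][p[1]-50:p[1]+40,p[0]-60:p[0]+60]; print(p)
cv2.imwrite("pics/p5.png",cv2.resize(im,(640,480),interpolation=cv2.INTER_CUBIC)[:,:,::-1])
E
```

```text
clock: 37.85
eef_pos: [0.429, 0.3653, 0.1377]
tcp_rot: [-180.0, -0.0, -165.1]
contact_force: [0.0, -0.2, -1.1]
width: 0.014
t 37.85 pos [0.429  0.3653 0.1377] rot [-1.7998e+02 -3.0000e-02 -1.6510e+02] w 0.014 F [ 0.04 -0.23 -1.05]
turn [-0.    -0.    -0.002] then shift mm [-0.3  1.2 51.7] | shift w/o turn [-0.3  1.2 51.7]
[466 226]
```

View pics/p5.png

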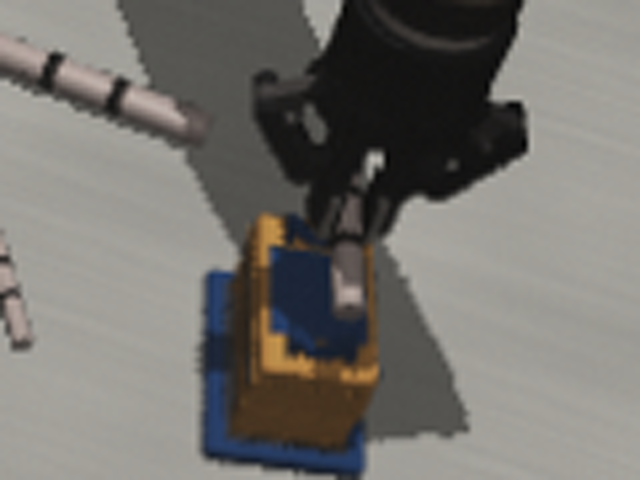

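Run:
```python
from h import *
d=cam("scene"); u=np.array([np.cos(np.radians(15)),np.sin(np.radians(15)),0]); c=np.array([.429,.3653,.1427])
for s in (.055,.015,-.015,-.055):
    print(s,((proj(d,[c+u*s])[0]-[406,176])*5.333).round(1))
```

```text
0.055 [345.7 307.5]
0.015 [343.2 241.6]
-0.015 [341.4 193.8]
-0.055 [338.9 132.2]
```

The bar's near end is seen at (348,306), where I predicted (346,307), so it's held level and centred. Lowering it.

```bash
python3 -m handwheel '[{"grip":-1,"tx":0,"ty":1,"tz":8,"wx":0,"wy":0,"wz":0},{"grip":-1,"tx":0,"ty":0,"tz":10,"wx":0,"wy":0,"wz":0},{"grip":-1,"tx":0,"ty":0,"tz":10,"wx":0,"wy":0,"wz":0},{"grip":-1,"tx":0,"ty":0,"tz":8,"wx":0,"wy":0,"wz":0},{"grip":-1,"tx":0,"ty":0,"tz":4,"wx":0,"wy":0,"wz":0},{"grip":-1,"tx":0,"ty":0,"tz":0,"wx":0,"wy":0,"wz":0},{"grip":-1,"tx":0,"ty":0,"tz":0,"wx":0,"wy":0,"wz":0},{"grip":-1,"tx":0,"ty":0,"tz":0,"wx":0,"wy":0,"wz":0}]'; python3 go.py .429 .3665 .086 195
```

```text
clock: 38.75
eef_pos: [0.4292, 0.3673, 0.0984]
tcp_rot: [180.0, 0.1, -165.0]
contact_force: [0.4, 0.3, -1.8]
width: 0.0141
t 38.75 pos [0.4292 0.3673 0.0984] rot [ 1.7998e+02  7.0000e-02 -1.6503e+02] w 0.0141 F [ 0.44  0.29 -1.85]
turn [ 0.     0.001 -0.001] then shift mm [ 0.4 -0.8 12.4] | shift w/o turn [ 0.4 -0.8 12.4]
```

```bash
python3 -m handwheel '[{"grip":-1,"tx":0,"ty":-0.8,"tz":3,"wx":0,"wy":0,"wz":0},{"grip":-1,"tx":0,"ty":0,"tz":3,"wx":0,"wy":0,"wz":0},{"grip":-1,"tx":0,"ty":0,"tz":3,"wx":0,"wy":0,"wz":0},{"grip":-1,"tx":0,"ty":0,"tz":0,"wx":0,"wy":0,"wz":0},{"grip":-1,"tx":0,"ty":0,"tz":0,"wx":0,"wy":0,"wz":0},{"grip":-1,"tx":0,"ty":0,"tz":0,"wx":0,"wy":0,"wz":0}]'; python3 go.py .429 .3665 .086 195
```

```text
clock: 39.35
eef_pos: [0.429, 0.3663, 0.0888]
tcp_rot: [180.0, 0.0, -165.0]
contact_force: [-0.2, 2.6, -1.4]
width: 0.0143
t 39.35 pos [0.429  0.3663 0.0888] rot [ 180.      0.   -165.04] w 0.0143 F [-0.21  2.56 -1.36]
turn [ 0.     0.    -0.001] then shift mm [-0.   0.2  2.8] | shift w/o turn [-0.   0.2  2.8]
```

```bash
python3 -m handwheel '[{"grip":-1,"tx":0,"ty":0,"tz":1.5,"wx":0,"wy":0,"wz":0},{"grip":-1,"tx":0,"ty":0,"tz":1,"wx":0,"wy":0,"wz":0},{"grip":-1,"tx":0,"ty":0,"tz":0,"wx":0,"wy":0,"wz":0},{"grip":-1,"tx":0,"ty":0,"tz":0,"wx":0,"wy":0,"wz":0}]'; python3 go.py .429 .3665 .086 195
```

```text
clock: 39.75
eef_pos: [0.429, 0.3664, 0.0864]
tcp_rot: [180.0, 0.0, -165.0]
contact_force: [-0.0, 0.8, -0.3]
width: 0.0144
t 39.75 pos [0.429  0.3664 0.0864] rot [ 1.7999e+02  1.0000e-02 -1.6503e+02] w 0.0144 F [-0.02  0.83 -0.27]
turn [ 0.  0. -0.] then shift mm [-0.   0.1  0.4] | shift w/o turn [-0.   0.1  0.4]
```

```bash
python3 -m handwheel '[{"grip":-1,"tx":0,"ty":0,"tz":0.7,"wx":0,"wy":0,"wz":0},{"grip":-1,"tx":0,"ty":0,"tz":0,"wx":0,"wy":0,"wz":0},{"grip":-1,"tx":0,"ty":0,"tz":0,"wx":0,"wy":0,"wz":0}]'
```

```text
clock: 40.05
eef_pos: [0.4291, 0.3665, 0.0863]
tcp_rot: [180.0, 0.0, -165.0]
contact_force: [-1.7, 0.0, 2.4]
width: 0.0141
```

```bash
python3 -m handwheel '[{"grip":-0.6,"tx":0,"ty":0,"tz":0,"wx":0,"wy":0,"wz":0},{"grip":-0.4,"tx":0,"ty":0,"tz":0,"wx":0,"wy":0,"wz":0},{"grip":-0.2,"tx":0,"ty":0,"tz":0,"wx":0,"wy":0,"wz":0},{"grip":0.2,"tx":0,"ty":0,"tz":0,"wx":0,"wy":0,"wz":0},{"grip":0.2,"tx":0,"ty":0,"tz":0,"wx":0,"wy":0,"wz":0},{"grip":0.2,"tx":0,"ty":0,"tz":0,"wx":0,"wy":0,"wz":0},{"grip":0.2,"tx":0,"ty":0,"tz":-5,"wx":0,"wy":0,"wz":0},{"grip":0.2,"tx":0,"ty":0,"tz":-15,"wx":0,"wy":0,"wz":0},{"grip":0.2,"tx":0,"ty":0,"tz":-20,"wx":0,"wy":0,"wz":0},{"grip":0.2,"tx":0,"ty":0,"tz":-20,"wx":0,"wy":0,"wz":0},{"grip":0.2,"tx":0,"ty":0,"tz":-20,"wx":0,"wy":0,"wz":0},{"grip":0.2,"tx":0,"ty":-20,"tz":0,"wx":0,"wy":0,"wz":0},{"grip":0.2,"tx":0,"ty":-40,"tz":0,"wx":0,"wy":0,"wz":0},{"grip":0.2,"tx":0,"ty":-40,"tz":0,"wx":0,"wy":0,"wz":0},{"grip":0.2,"tx":0,"ty":-40,"tz":0,"wx":0,"wy":0,"wz":0},{"grip":0.2,"tx":0,"ty":-40,"tz":0,"wx":0,"wy":0,"wz":0},{"grip":0.2,"tx":0,"ty":-40,"tz":0,"wx":0,"wy":0,"wz":0},{"grip":0.2,"tx":0,"ty":0,"tz":0,"wx":0,"wy":0,"wz":0},{"grip":0.2,"tx":0,"ty":0,"tz":0,"wx":0,"wy":0,"wz":0}]'
python3 - <<'E'
from h import *
D={n:cam(n) for n in("top","scene")}
u=proj(D["scene"],[(.43,.365,.07)])[0].astype(int); a=cv2.resize(D["scene"]["image"][u[1]-45:u[1]+45,u[0]-45:u[0]+45],(400,400),interpolation=cv2.INTER_CUBIC)
b=cv2.resize(ortho(D["top"],.091,(.43,.3667),.08),(400,400))
cv2.imwrite("pics/fin.png",np.hstack([a,b])[:,:,::-1])
for n,d in D.items():
    c=(.43,.3667); g=ortho(d,.099,c,.04).max(2); m=(g<50).astype(np.uint8)
    nn,_,st,ce=cv2.connectedComponentsWithStats(m)
    print(n,[(int(st[i,4]),np.round([c[0]-(ce[i][1]-80)*.0005,c[1]-(ce[i][0]-80)*.0005],4)) for i in range(1,nn) if st[i,4]>40])
    w,an,l=rect(d,.014,(.4475,-.3587),.08,[10,90,120],[38,255,255]); print("redlid",w.round(4),round(an,1))
E
```

```text
clock: 41.95
eef_pos: [0.4865, 0.1531, 0.1671]
tcp_rot: [180.0, 0.1, -165.2]
contact_force: [0.6, 0.9, -0.2]
width: 0.0514
top [(173, array([0.4437, 0.3689])), (255, array([0.4152, 0.359 ]))]
redlid [ 0.4478 -0.3583] 174.1
scene [(472, array([0.4569, 0.3305])), (251, array([0.4473, 0.3678])), (175, array([0.419 , 0.3583])), (159, array([0.4131, 0.3458])), (135, array([0.4065, 0.3705]))]
redlid [ 0.452  -0.3589] 174.0
```

View pics/fin.png

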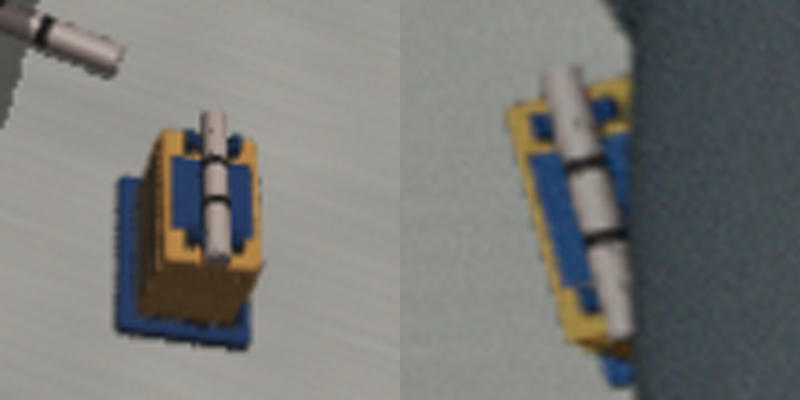

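The bar looks seated, but the band centroids suggest a small offset. I'll clear the arm out of the top view and measure properly.

```bash
python3 -m handwheel '[{"grip":0.2,"tx":0,"ty":-20,"tz":0,"wx":0,"wy":0,"wz":0},{"grip":0.2,"tx":0,"ty":-40,"tz":0,"wx":0,"wy":0,"wz":0},{"grip":0.2,"tx":0,"ty":-40,"tz":0,"wx":0,"wy":0,"wz":0},{"grip":0.2,"tx":0,"ty":-40,"tz":0,"wx":0,"wy":0,"wz":0},{"grip":0.2,"tx":0,"ty":-40,"tz":0,"wx":0,"wy":0,"wz":0},{"grip":0.2,"tx":0,"ty":-40,"tz":0,"wx":0,"wy":0,"wz":0},{"grip":0.2,"tx":0,"ty":0,"tz":0,"wx":0,"wy":0,"wz":0},{"grip":0.2,"tx":0,"ty":0,"tz":0,"wx":0,"wy":0,"wz":0}]'
python3 - <<'E'
from h import *
D={n:cam(n) for n in("top","scene")}
r=np.radians(15); u=np.array([np.cos(r),np.sin(r)]); v=np.array([-np.sin(r),np.cos(r)])
out=[]
for n,d in D.items():
    # lid-aligned view at bar-axis height 91 mm, 0.25 mm/px: rows=-x_lid, cols=-y_lid
    N=260; a=(np.arange(2*N)-N)*.00025
    B,A=np.meshgrid(-a,-a); P=np.array([.43,.367])+A[...,None]*u+B[...,None]*v
    m=proj(d,np.c_[P.reshape(-1,2),np.full(P[...,0].size,.091)]).reshape(2*N,2*N,2).astype(np.float32)
    im=cv2.remap(d["image"],m[...,0],m[...,1],cv2.INTER_CUBIC); im=cv2.resize(im,(400,400))
    out.append(im)
    for z in (.080,): 
        w,an,l=rect(d,z,(.43,.366),.08,[10,90,120],[38,255,255]); print("lid",n,w.round(4),round(an,1),np.round(l,1))
    # expected outlines: lid top (z .080) and seated bar (axis .091, silhouette)
cv2.imwrite("pics/fin2.png",np.hstack(out)[:,:,::-1])
E
```

```text
clock: 42.85
eef_pos: [0.5428, -0.0582, 0.1656]
tcp_rot: [179.9, -0.0, -165.0]
contact_force: [-0.2, 0.6, -0.3]
width: 0.0513
lid top [0.4328 0.3508] 15.1 [24.1 98.9]
lid scene [0.4367 0.3497] 16.0 [ 24.9 100.8]
```

View pics/fin2.png

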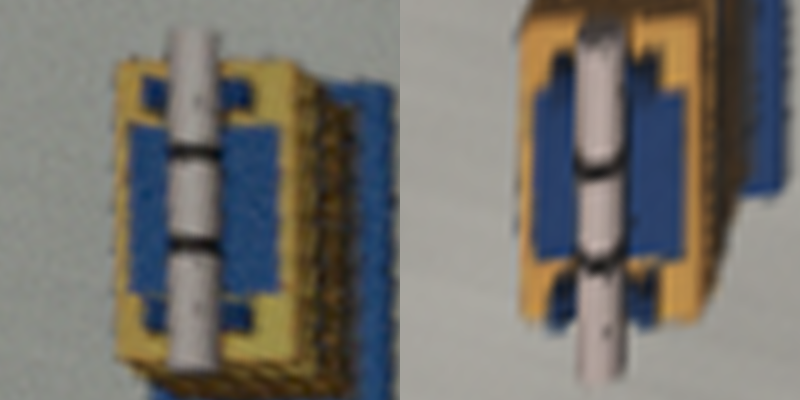

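Both lid-aligned views show the bar parallel to the lid. In the top view it runs from (194,30) to (194,372), and in the scene view it lies on column ~601. It is centred between the saddles in both views, to within about 2 mm across and along. The blue-plate stack is flush and the arm is clear, so I'm handing in.

```bash
python3 -c "
from rig import env
print(env.finish_job(), env.sense()['clock'])"
```

```text
the job is handed in; nothing more can be done
the job is handed in; nothing more can be done
```

The flask is made up on the blue plate and handed in after about 43 s on the robot's clock. I set down the brass base, then the ring, then the blue lid, and last the 110 mm bar in both saddles. I let go of each part before picking up the next. `finish_job()` gives no verdict, so these results come from my own measurements.

| Check | Result | Limit |
|---|---|---|
| Base to plate centre | about 2 mm, 0.3° | 12 mm, 11.5° |
| Ring to base | about 1 mm, 0.2° | 8 mm, 8.6° |
| Lid to ring | about 1.5 mm, 0.3° | 8 mm, 8.6° |
| Bar in both saddles | parallel to the lid, within about 2 mm across and along | 5 mm across, 13 mm along, 5.7° |

- **Red lid:** my only position fit was at the end, and it matches where I first saw the lid to within about 3 mm. The arm never went near it.
- **Arm:** it ended well clear of everything, with the gripper open.
- **Cameras:** they disagreed by about 4 mm in x throughout, so I used the mean of the two.
- **First bar check:** a rough dark-band check, made with the arm still partly in the top view, suggested the bar was about 4 mm and 4° off. The clearer lid-aligned views did not show this, and I went by those.
- **Last lid fit:** it failed because the bar split the lid's brass area. The lid figures are from before the bar was placed.
- **Gripper reading:** the fingers showed 14 mm on the 16 mm bar. I picked it by its 112 mm measured length and did not look into the difference.

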